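# Load the tablets under the digital microscope and set its focus

## Task

Get this batch of tablets ready to be imaged: pull the microscope's stage fully out, take the empty steel tray off it, stand it on the bench close along the open edge of the tablet board, sweep all the tablets into it with the sweeping block, without ever touching a tablet with the gripper, and put the block back standing on its rubber mat. With every tablet in it, set the tray squarely in the middle of the pulled-out stage again, let go, slide the stage fully home under the lens, and only then turn the focus knob on top of the column until its white line meets the white index line beside it. Leave the jar, flask, dishes and tube rack where they are.

Things in the scene. Friction and masses are not known exactly. Their poses are not given: they have to be found in the camera images.
- board: Fixed tablet board: a grey deck 34 mm above the bench, free area 132 mm (its x) by 230 mm (its y), with lips 6 mm thick, 14 mm high, on three sides. The -y side has no lip: that edge, 105 mm from the origin (the back lip is at +125 mm), is open: with the tray (26 mm high) standing on the bench close along it, swept tablets drop straight in. Origin: at bench level, midway in x.
- tray: Loose open steel tray, outside 150 mm (its x) by 88 mm (its y) by 26 mm high, walls and floor 3 mm, 0.16 to 0.26 kg. Starts empty on the microscope's stage, under the lens. Carried by the upright tab on its -x side (point tray_tab). Origin: middle of the underside.
- block: Loose sweeping block, about 0.12 kg, 62 mm high: a white foot 50 mm long (its x), 28 mm thick (its y), 20 mm high with upright faces to push tablets, a thinner neck, and on top a grey grip rib 42 mm long (x), 16 mm thick (y), 30 to 62 mm above the underside. Stands on its foot by itself, at first on the mat. Origin: middle of the underside.
- mat: Fixed black rubber mat where the sweeping block lives, 66 mm (its x) by 100 mm (its y), 3 mm thick. Origin: middle of its underside, on the bench.
- microscope: Fixed white digital microscope. Origin: on the bench under the lens axis; x points to the column, y along the stage's travel to the loading end. Base 22 mm high, x -90 to 75, y -80 to 245 mm. Column 46 by 56 mm at x = 110 mm with a black cap plate 84 by 70 mm, top at 253 mm. Over the origin hangs the lens with ring light, 60 mm across, 115 to 250 mm up: no room there for a gripper above the tray.
- stage (a joint): The sliding stage's travel in m: 0 fully pulled out to the loading end, 0.140 fully home, against its stop, with stage_top under the lens (the start). It slides along the microscope's y (home is towards -y); it runs with about 1.5 N of friction and stays where it is left.
- stage_top (a point): Middle of the sliding stage's flat black top, 45 mm above the bench, axes as the microscope's; the top is 165 mm (x) and reaches from -55 to 89 mm (y), with a thin grey outline 160 by 95 mm for the tray. Moves with the stage.
- stage_lip (a point): Middle of the top of the stage's aluminium pull plate at its loading end: upright, 90 mm wide (x), 10 mm thick (y), its top 80 mm above the bench, 35 mm above the stage. It can be gripped across its thickness from above, or pushed on its outer (+y) face. Its inner face is 89 mm from stage_top. Moves with the stage.
- focus (a joint): Angle of the focus knob in rad: 0 when the white line on the knob meets the white index line on the cap plate, growing anticlockwise seen from above; range -3.3 to 3.3. About 0.06 N m of friction; it stays where it is left.
- knob_top (a point): Middle of the top of the focus knob, 289 mm above the bench on the column: a round black cylinder with grey ribs on an upright axis, 44 mm across, its side 34 mm high, 2 mm above the cap plate. The white line on its top points along this point's -x; the white index line lies on the cap plate at the microscope's -x side of the knob (towards the lens).
- tray_tab (a point): Middle of the top of the tray's black grip tab, 72 mm above the tray's underside and 81 mm from its origin towards -x; axes as the tray's. The tab is an upright plate 12 mm thick (x) and 44 mm wide (y) just outside the wall on the robot's side; above the rim (26 mm) both its faces are free to grip.
- jar: Bystander: closed white jar with a blue cap, 66 mm across, 95 mm high. Origin: middle of the underside.
- flask: Bystander: small culture flask lying flat, 50 by 75 by 25 mm, cap at its +y end to 67 mm from the origin. Origin: middle of the underside.
- dishes: Bystander: stack of three clear dishes, 90 mm across, 46 mm high. Origin: middle of the underside.
- rack: Bystander: orange rack of capped tubes, 75 mm (x) by 190 mm (y), 106 mm high. Origin: middle of the underside.
- tablet0: White round tablet, 24 mm in diameter, 10 mm thick, 10 g; lies flat on the board at the start, or is absent (4 to 8 of the eight are there). Origin: middle of its underside as it lies at the start.
- tablet1: White round tablet, 24 mm in diameter, 10 mm thick, 10 g; lies flat on the board at the start, or is absent (4 to 8 of the eight are there). Origin: middle of its underside as it lies at the start.
- tablet2: White round tablet, 24 mm in diameter, 10 mm thick, 10 g; lies flat on the board at the start, or is absent (4 to 8 of the eight are there). Origin: middle of its underside as it lies at the start.
- tablet3: White round tablet, 24 mm in diameter, 10 mm thick, 10 g; lies flat on the board at the start, or is absent (4 to 8 of the eight are there). Origin: middle of its underside as it lies at the start.
- tablet4: White round tablet, 24 mm in diameter, 10 mm thick, 10 g; lies flat on the board at the start, or is absent (4 to 8 of the eight are there). Origin: middle of its underside as it lies at the start.
- tablet5: White round tablet, 24 mm in diameter, 10 mm thick, 10 g; lies flat on the board at the start, or is absent (4 to 8 of the eight are there). Origin: middle of its underside as it lies at the start.
- tablet6: White round tablet, 24 mm in diameter, 10 mm thick, 10 g; lies flat on the board at the start, or is absent (4 to 8 of the eight are there). Origin: middle of its underside as it lies at the start.
- tablet7: White round tablet, 24 mm in diameter, 10 mm thick, 10 g; lies flat on the board at the start, or is absent (4 to 8 of the eight are there). Origin: middle of its underside as it lies at the start.

How it is judged (in metres and radians):
On the way, in this order (a step that is already met when the one before it is completed fails the run):
1. every tablet lies in the tray (x of tablet0 in the frame of tray between -0.075 and 0.075 m and y of tablet0 in the frame of tray between -0.044 and 0.044 m and z of tablet0 in the frame of tray between -0.005 and 0.03 m and x of tablet1 in the frame of tray between -0.075 and 0.075 m and y of tablet1 in the frame of tray between -0.044 and 0.044 m and z of tablet1 in the frame of tray between -0.005 and 0.03 m and x of tablet2 in the frame of tray between -0.075 and 0.075 m and y of tablet2 in the frame of tray between -0.044 and 0.044 m and z of tablet2 in the frame of tray between -0.005 and 0.03 m and x of tablet3 in the frame of tray between -0.075 and 0.075 m and y of tablet3 in the frame of tray between -0.044 and 0.044 m and z of tablet3 in the frame of tray between -0.005 and 0.03 m and x of tablet4 in the frame of tray between -0.075 and 0.075 m and y of tablet4 in the frame of tray between -0.044 and 0.044 m and z of tablet4 in the frame of tray between -0.005 and 0.03 m and x of tablet5 in the frame of tray between -0.075 and 0.075 m and y of tablet5 in the frame of tray between -0.044 and 0.044 m and z of tablet5 in the frame of tray between -0.005 and 0.03 m and x of tablet6 in the frame of tray between -0.075 and 0.075 m and y of tablet6 in the frame of tray between -0.044 and 0.044 m and z of tablet6 in the frame of tray between -0.005 and 0.03 m and x of tablet7 in the frame of tray between -0.075 and 0.075 m and y of tablet7 in the frame of tray between -0.044 and 0.044 m and z of tablet7 in the frame of tray between -0.005 and 0.03 m), for 0.2 s.
2. the tray with all tablets stands released on the pulled-out stage (all of step 1 and x of tray in the frame of stage_top between -0.014 and 0.014 m and y of tray in the frame of stage_top between -0.014 and 0.014 m and z of tray in the frame of stage_top between -0.004 and 0.006 m and angle between the x axis of tray and the x axis of stage_top, either way round below 0.15 rad and angle between tray's own z axis and vertical below 0.05 rad and contact force between the fingers and tray below 0.3 N and value of joint stage below 0.02 m), for 0.2 s.
3. the stage, with the tray on it, is fully home (all of step 1 and x of tray in the frame of stage_top between -0.014 and 0.014 m and y of tray in the frame of stage_top between -0.014 and 0.014 m and z of tray in the frame of stage_top between -0.004 and 0.006 m and angle between the x axis of tray and the x axis of stage_top, either way round below 0.15 rad and angle between tray's own z axis and vertical below 0.05 rad and contact force between the fingers and tray below 0.3 N and value of joint stage above 0.135 m), for 0.2 s.
4. the focus knob's line is at the index line (value of joint stage above 0.135 m and value of joint focus between -0.12 and 0.12 rad and velocity of joint focus between -0.05 and 0.05 rad/s), for 0.2 s.
At the end, for the whole second after the job is handed in: All tablets in the tray below its rim; tray flat on the stage, released, within 14 mm of its middle along each axis and 0.15 rad of square; stage within 5 mm of its stop; knob within 0.12 rad of the index, at rest; block upright on its mat, within 35 mm of the middle (all of step 1 and all of step 4 and x of tray in the frame of stage_top between -0.014 and 0.014 m and y of tray in the frame of stage_top between -0.014 and 0.014 m and z of tray in the frame of stage_top between -0.004 and 0.006 m and angle between the x axis of tray and the x axis of stage_top, either way round below 0.15 rad and angle between tray's own z axis and vertical below 0.05 rad and contact force between the fingers and tray below 0.3 N and horizontal distance between block and mat below 0.035 m and angle between block's own z axis and vertical below 0.1 rad and z of block in the frame of mat between -0.002 and 0.008 m); the robot touches nothing.
It fails at once if the gripper's fingers touched a tablet (contact force between the fingers and tablet0 above 0.5 N or contact force between the fingers and tablet1 above 0.5 N or contact force between the fingers and tablet2 above 0.5 N or contact force between the fingers and tablet3 above 0.5 N or contact force between the fingers and tablet4 above 0.5 N or contact force between the fingers and tablet5 above 0.5 N or contact force between the fingers and tablet6 above 0.5 N or contact force between the fingers and tablet7 above 0.5 N).
It fails at once if the jar was moved (distance of jar from where it was at the start of the episode above 0.03 m).
It fails at once if the culture flask was moved (distance of flask from where it was at the start of the episode above 0.03 m).
It fails at once if the stack of dishes was moved (distance of dishes from where it was at the start of the episode above 0.03 m).
It fails at once if the tube rack was moved (distance of rack from where it was at the start of the episode above 0.03 m).
Of tablet0, tablet1, tablet2, tablet3, tablet4, tablet5, tablet6, tablet7 only 4 to 8 are there at a start; the rules pass over those that are not, and their reading is None.
At some moment in a run one of tablet0, tablet1, tablet2, tablet3, tablet4, tablet5, tablet6, tablet7, block may be knocked a few centimetres aside while the robot is not near it.
It also fails if it takes over 200 s, if anything falls off the work surface, if the arm or the gripper's body presses on something with over 40 N, if the wrist force passes 120 N, or if a joint passes its speed limit or range.

## Robot

A 6-joint arm with a two-finger parallel gripper is mounted at the origin on the work surface. World frame = base frame: x ahead of the robot, y to its left, z up, the work surface at z = 0. Lengths are in mm, angles in rad, forces in N, time in s.
With the tool pointing down it reaches from about 325 to 900 mm from the base axis. Payload 6.1 kg.
Tool frame: the origin (TCP) lies at the very end of the fingers, on their centre line; the grasp point (between the pads) lies 19 mm behind it; z points along the fingers, y is the line along which they close (so a half turn about z gives the same grasp; the last joint's range is limited). The gripper opens to 85 mm and grips with 20 to 120 N. Pads are 22 mm wide; open, the fingers measure 114 mm over their backs; the gripper's body (76 mm by 85 mm) begins 54 mm behind the grasp point. The pads swing forward as they close: fully open they stand 13 mm farther back than shut.
Start: joints at [-0.126, 0.22, 1.526, -0, 1.395, -0.126], TCP at [624.993, -0.003, 231.3] pointing down, gripper open.
Joint ranges: [-2.98, 2.98], [-0.91, 2.08], [0.09, 2.57], [-1.24, 4.39], [0.2, 2.65], [-2.68, 2.68]. Speed limits (rad/s): [2.57, 2.57, 3.01, 3.14, 3.14, 3.14].

## Interface

Orientations are given as a rotation vector (axis times angle).
In Python, from cell import robot, optics gives the robot as it stands.
- The arm moves only by the tool move_arm, never from a script. Its argument "commands" is text: rows parted by semicolons, each of 4 numbers parted by spaces: the shift along the tool's x, y, z in mm, then the turn about the tool's z in rad. A call has 1 to 12 rows; each row shifts and turns the commanded pose from where the row before left it, along the tool's axes as they then stand; what a row does not reach is not made up. A row lasts 1/10 s, in which the tool goes at most 50 mm and 8.59 degrees, less where a joint would pass 70% of its speed; a pose out of reach is approached as far as the arm can. A call with a gripper value outside its range is refused whole. "fingers" is the finger opening in mm, from 0 to 85.4, set as the call begins (left out, the last holds). The fingers move at their own pace and stop on an object; "newtons" is the grip in N (left out, the last holds). Time passes only in rows, so rows that do not move let the fingers close. It gives the time, the measured TCP pose, the force, the opening and the grip force at its end, in the units of the state.
- robot.get_state(): the state, without advancing time (a new reading comes with each control period).
- optics.get_image(name): name is "scene" or "side" or "wrist"; returns a dict with "pixels" (384x512x3 uint8, red, green, blue), "intrinsics" (3x3 intrinsics, pixels), "k1" (the pictures are not rectified: a ray, as slopes to the right and down, at radius r is drawn at 1 + k1 r^2 times it, then the intrinsics apply), "position" and "attitude" of the camera in the world. Camera axes: x right, y down, z forward; pixel columns grow to the right and rows downward; lengths in mm; the calibration is good to about 2 mm. A picture is of the moment at which its call begins. There is no depth.
- robot.sign_off(): hands the job in; it is judged then, once.
The state is a dict: "time_s": time; "qpos": joint angles; "qvel": joint speeds; "effort": joint torques, N m; "ee_pos": TCP position; "tool_rot": TCP orientation; "ft_force": force on the tool from outside, world axes, zero at the start; "moment": the same for the moment, N m; "width": opening from 0.0 (shut) to 1.0 (fully open); "gripper_force": force on a finger pad.
Only numpy, scipy, OpenCV 4.12 (cv2) and the standard library are available. Lean on these libraries where they do the work, as an engineer would, in place of code of your own. Each camera call takes 0.05 s, during which the arm holds its last target. There are 200 camera calls.

## Working session

There is one attempt and no reset: what is moved stays moved. The work goes in short steps, Python scripts to look and compute and a tool call to move; the robot and the scene stay as the last step left them, time stands still between calls to the robot, and variables do not carry over. Pictures are saved under pics/ and viewed, at most 14 in all, crops included, and the job is handed in when it is done.

Besides the shell and the picture viewer there is one more tool, called after ">>>" as a command line: name --argument value ..., lists and objects as JSON in quotes. move_arm: Moves the arm, as the interface text tells. Its arguments: {"type":"object","properties":{"commands":{"type":"string"},"fingers":{"type":"number"},"newtons":{"type":"number"}},"required":["commands"]}

```bash
ls; mkdir -p pics
cat > h.py <<'E'
import numpy as np, cv2
from cell import robot, optics
from scipy.spatial.transform import Rotation as R
def grab(n,f=None):
    im=optics.get_image(n)
    if f: cv2.imwrite('pics/'+f,cv2.cvtColor(np.array(im['pixels']),cv2.COLOR_RGB2BGR))
    return im
def att(im):
    a=np.array(im['attitude'],float)
    return a if a.shape==(3,3) else R.from_rotvec(a).as_matrix()
def unproj(im,uv,z):
    K=np.array(im['intrinsics']);k=im['k1'];p=np.array(im['position'])
    d=np.array([(uv[0]-K[0,2])/K[0,0],(uv[1]-K[1,2])/K[1,1]]);s=d.copy()
    for _ in range(30): s=d/(1+k*(s@s))
    r=att(im)@np.array([s[0],s[1],1]);return p+r*(z-p[2])/r[2]
def proj(im,X):
    K=np.array(im['intrinsics']);p=np.array(im['position'])
    c=att(im).T@(np.array(X,float)-p);s=c[:2]/c[2];s=s*(1+im['k1']*(s@s))
    return np.array([K[0,0]*s[0]+K[0,2],K[1,1]*s[1]+K[1,2]])
E
python3 - <<'E'
from h import *
a=grab('scene','s0.png');b=grab('side','d0.png');c=grab('wrist','w0.png')
for i in (a,b,c): print(i['position'],i['attitude'],i['k1'],i['intrinsics'])
print(robot.get_state())
E
```

```text
pics
[1414.89370266  129.76938975 1156.76316042] [-1.67209833 -1.97408745  0.70370031] -0.024545096523498365 [[363.84652112   0.         260.47638385]
 [  0.         363.84652112 198.08738872]
 [  0.           0.           1.        ]]
[ -70.60895013  846.12150836 1084.47047519] [-0.80864872  2.4908439  -1.14299645] 0.01700843389344187 [[417.70823952   0.         247.12180476]
 [  0.         417.70823952 196.03321472]
 [  0.           0.           1.        ]]
[622.71177482  65.93914651 373.17355343] [ 2.87917375e+00  1.36497405e-03 -3.48043929e-03] -0.04722093273344972 [[276.70939711   0.         254.93750904]
 [  0.         276.70939711 193.29103067]
 [  0.           0.           1.        ]]
{'time_s': 0.15, 'qpos': array([-1.26092243e-01,  2.21056210e-01,  1.52736813e+00,  2.33701405e-05,
        1.39470124e+00, -1.26131147e-01]), 'qvel': array([-0.00099964, -0.00308576, -0.0035129 , -0.00138074, -0.00017276,
       -0.00078764]), 'effort': array([ 5.24838761e-04, -4.97483325e+01, -3.89904678e+01, -1.73041117e-04,
        7.14129725e-03, -8.50862284e-05]), 'ee_pos': array([6.24525930e+02, 6.88605334e-02, 2.30433095e+02]), 'tool_rot': array([-2.22053586e+00, -2.22061312e+00,  1.44584531e-03]), 'ft_force': array([0.35228832, 0.48113648, 1.20259792]), 'moment': array([-0.04666031,  0.04456036, -0.02902617]), 'gripper_force': 0.0, 'width': 1.0002379048616898}
```

View pics/s0.png

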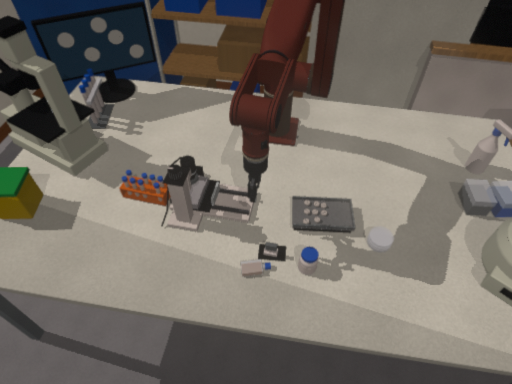

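View pics/d0.png

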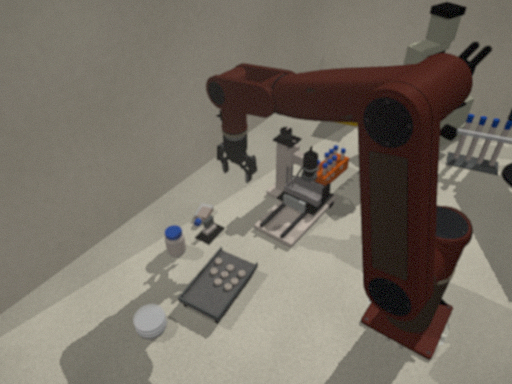

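Run:
```python
import cv2,numpy as np
s=cv2.imread('pics/s0.png')[150:285,115:395];d=cv2.imread('pics/d0.png')[115:340,130:365]
w=cv2.imread('pics/w0.png')
A=cv2.resize(s,(800,386),interpolation=3)
cv2.imwrite('pics/c1.png',A)
cv2.imwrite('pics/c2.png',cv2.resize(d,(627,600),interpolation=3))
```

```text
(no output)
```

View pics/c1.png

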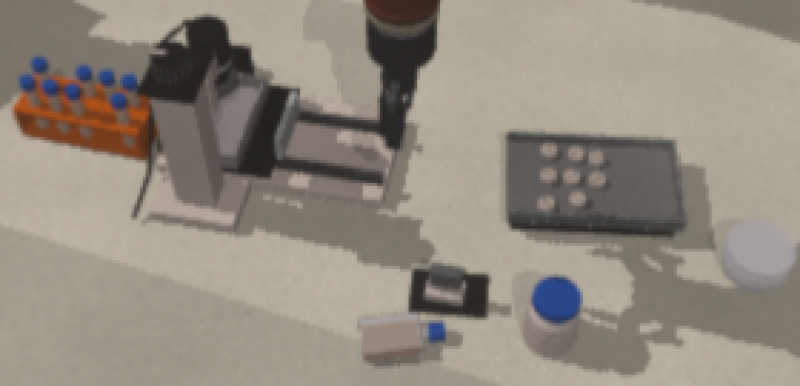

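View pics/c2.png

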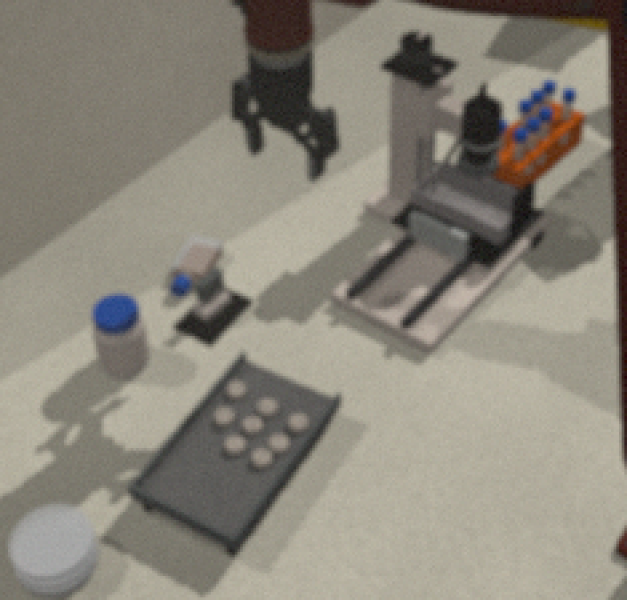

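View pics/w0.png

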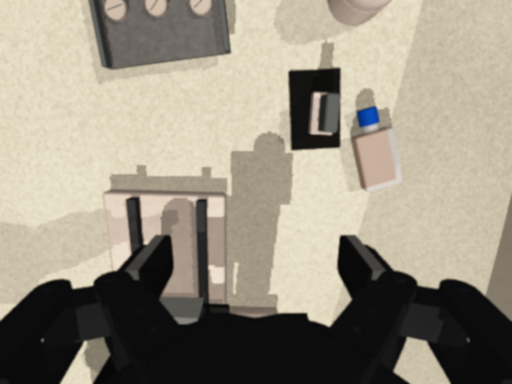

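Run:
```python
from h import *
w=grab('wrist');s=grab('scene');d=grab('side')
P=lambda im,u,v,z:print((u,v),unproj(im,(u,v),z)[:2].round(0))
for u,v in[(290,70),(340,68),(341,148),(292,150)]:P(w,u,v,3)
for u,v in[(105,193),(227,195)]:P(w,u,v,22)
for u,v in[(107,67),(230,52)]:P(w,u,v,40)
k=800/280
print('scene')
for u,v in[(508,222),(682,230),(675,143),(508,135)]:P(s,115+u/k,150+v/k,40)
k=627/235
print('side')
for u,v in[(243,362),(340,400),(235,545),(135,492)]:P(d,130+u/k,115+v/k,40)
print('knob');P(s,115+210/k*0+210*.35,150+20*.35,289);P(d,130+415/k,115+40/k,289)
print('lens base corner');P(s,115+385*.35,150+205*.35,22);P(d,130+430/k,115+340/k,22)
print('jar,dishes,rack');P(s,115+557*.35,150+295*.35,95);P(s,115+758*.35,150+245*.35,46);P(s,115+110*.35,150+150*.35,0)
```

```text
(290, 70) [666. 126.]
(340, 68) [728. 129.]
(341, 148) [737.  29.]
(292, 150) [671.  26.]
(105, 193) [422. -28.]
(227, 195) [585. -31.]
(107, 67) [454. 125.]
(230, 52) [594. 139.]
scene
(292.79999999999995, 227.7) [607. 142.]
(353.7, 230.5) [581. 370.]
(351.25, 200.05) [432. 361.]
(292.79999999999995, 197.25) [458. 127.]
side
(221.07655502392345, 250.67783094098883) [586. 148.]
(257.4322169059011, 264.9202551834131) [450. 128.]
(218.07814992025516, 319.2663476874003) [425. 357.]
(180.5980861244019, 299.4019138755981) [560. 370.]
knob
(188.5, 157.0) [ 553. -244.]
(285.5422647527911, 129.9920255183413) [ 609. -273.]
lens base corner
(249.75, 221.75) [594. -24.]
(291.16427432216904, 242.4322169059011) [423. -35.]
jar,dishes,rack
(309.95, 253.25) [743. 210.]
(380.3, 235.75) [593. 467.]
(153.5, 202.5) [ 550. -433.]
```

>>> move_arm --commands "34 -22 -24 0; 34 -22 -24 0; 34 -22 -24 0; 34 -22 -24 0; 34 -22 -24 0; 0 0 0 0; 0 0 0 0; 0 0 0 0"

```text
time_s: 1.1
ee_pos: [515.0, 169.3, 350.2]
tool_rot: [-2.222, -2.221, 0.002]
ft_force: [-0.7, 0.5, -0.9]
width: 1.005
gripper_force: 0.0
```

Run:
```python
from h import *
a=grab('wrist','w1.png');np.save('w1.npy',a,allow_pickle=True);print(robot.get_state()['ee_pos'],robot.get_state()['time_s'])
```

```text
[515.02982551 169.02301196 349.86251233] 1.15
```

>>> move_arm --commands "-40 0 0 0; -40 0 0 0; -40 0 0 0; -40 0 0 0; -40 0 0 0; -40 0 0 0; -40 0 0 0; 0 0 0 0; 0 0 0 0; 0 0 0 0"

```text
time_s: 2.15
ee_pos: [514.8, -110.0, 350.5]
tool_rot: [-2.221, -2.219, 0.0]
ft_force: [-0.3, 0.1, -0.1]
width: 1.0
gripper_force: 0.0
```

Run:
```python
from h import *
a=grab('wrist','w2.png');np.save('w2.npy',a,allow_pickle=True);print(robot.get_state()['ee_pos'],robot.get_state()['time_s'])
```

```text
[ 514.90941516 -109.48207705  350.756496  ] 2.2
```

View pics/w1.png

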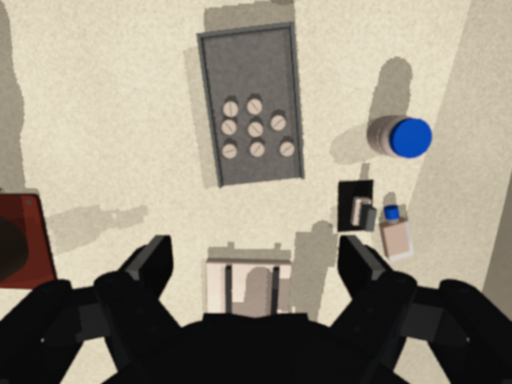

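View pics/w2.png

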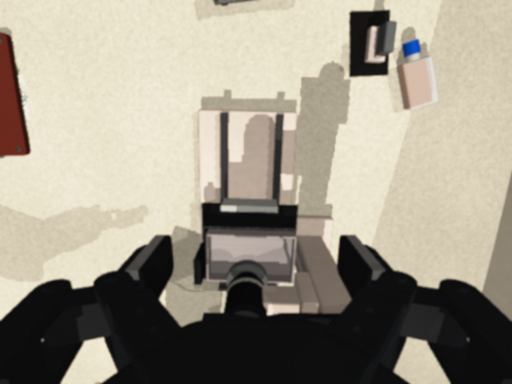

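Run:
```python
from h import *
a=np.load('w1.npy',allow_pickle=True).item();b=np.load('w2.npy',allow_pickle=True).item()
P=lambda im,u,v,z,n='':print(n,(u,v),unproj(im,(u,v),z)[:2].round(1))
for u,v in[(199,36),(293,24),(303,178),(220,186)]:P(a,u,v,48,'board')
for u,v in[(231,107),(255,105),(279,121),(229,127),(256,129),(229,150),(257,149),(287,148)]:P(a,u,v,44,'tab')
for u,v in[(338,181),(372,180),(374,230),(339,232)]:P(a,u,v,3,'mat1')
for u,v in[(353,196),(364,196),(364,223),(353,224)]:P(a,u,v,20,'foot1')
for u,v in[(350,12),(388,10),(388,76),(350,76)]:P(b,u,v,3,'mat2')
for u,v in[(199,111),(295,113)]:P(b,u,v,22,'base')
for u,v in[(221,199),(278,200)]:P(b,u,v,80,'lip in')
for u,v in[(202,204),(298,206)]:P(b,u,v,45,'stage front')
for u,v in[(205,229),(297,229),(297,287),(205,287)]:P(b,u,v,71,'trayrim')
# crops
def cr(im,x0,y0,x1,y1,f):
    p=np.array(im['pixels'])[y0:y1,x0:x1,::-1];k=min(800/p.shape[1],600/p.shape[0]);return cv2.resize(p,(int(p.shape[1]*k),int(p.shape[0]*k)),interpolation=3)
A=cr(b,190,100,340,300,'');B=cr(a,190,10,420,250,'')
A=cv2.resize(A,(400,533));B=cv2.resize(B,(400,417));C=np.zeros((533,800,3),np.uint8);C[:,:400]=A;C[:417,400:]=B
cv2.imwrite('pics/c3.png',C)
```

```text
board (199, 36) [430.2 354.4]
board (293, 24) [567.6 370.3]
board (303, 178) [591.3 141.4]
board (220, 186) [454.5 127.8]
tab (231, 107) [475.  253.5]
tab (255, 105) [512.4 256.4]
tab (279, 121) [550.2 232.2]
tab (229, 127) [471.2 223. ]
tab (256, 129) [514.  219.8]
tab (229, 150) [470.4 186.7]
tab (257, 149) [515.6 188.3]
tab (287, 148) [564.  189.9]
mat1 (338, 181) [663.3 126.5]
mat1 (372, 180) [725.8 128.5]
mat1 (374, 230) [740.8  30.4]
mat1 (339, 232) [673.2  26.5]
foot1 (353, 196) [687.3 102.9]
foot1 (364, 196) [707.2 102.9]
foot1 (364, 223) [712.6  51.4]
foot1 (353, 224) [692.3  49.5]
mat2 (350, 12) [663.8 124.2]
mat2 (388, 10) [725.3 128.7]
mat2 (388, 76) [735.1  28.1]
mat2 (350, 76) [670.6  27.1]
base (199, 111) [420.1 -30.5]
base (295, 113) [577.9 -33.8]
lip in (221, 199) [ 459.3 -164.1]
lip in (278, 200) [ 548.1 -165.7]
stage front (202, 204) [ 422.1 -183.2]
stage front (298, 206) [ 585.3 -186.6]
trayrim (205, 229) [ 430.2 -218.1]
trayrim (297, 229) [ 581.1 -217.9]
trayrim (297, 287) [ 585.7 -327.1]
trayrim (205, 287) [ 424.6 -327.4]
```

View pics/c3.png

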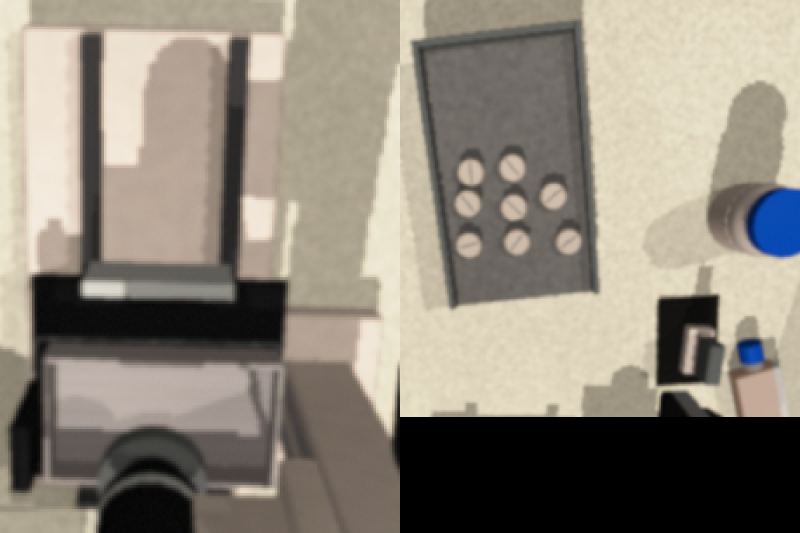

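Run:
```python
from h import *
b=np.load('w2.npy',allow_pickle=True).item();a=np.load('w1.npy',allow_pickle=True).item()
P=lambda im,u,v,z,n='':print(n,(u,v),unproj(im,(u,v),z)[:2].round(1))
f=lambda x,y:(190+x/2.667,100+y/2.667)
for p in[(82,278),(235,280),(235,301),(82,299)]:P(b,*f(*p),80,'liptop')
for p in[(33,277),(286,282)]:P(b,*f(*p),45,'stage front')
for p in[(22,30),(285,32)]:P(b,*f(*p),22,'base')
for p in[(42,345),(288,345)]:P(b,*f(*p),71,'trayrim')
for p in[(12,375),(38,375),(12,490)]:P(b,*f(*p),117,'tab')
g=lambda x,y:(190+x/1.739,10+y/1.739)
for p in[(415-400,42),(578-400,23),(598-400,292),(454-400,306)]:P(a,*g(*p),48,'board')
for p in[(683-400,326),(684-400,374)]:P(a,*g(*p),20,'foot')
for p in[(699-400,335),(723-400,337),(720-400,384),(696-400,380)]:P(a,*g(*p),62,'rib')
```

```text
liptop (220.7461567304087, 204.23697037870267) [ 458.7 -172.7]
liptop (278.113985751781, 204.98687664041995) [ 548.4 -173.9]
liptop (278.113985751781, 212.86089238845145) [ 548.7 -186.9]
liptop (220.7461567304087, 212.11098612673416) [ 458.2 -185.7]
stage front (202.3734533183352, 203.86201724784402) [ 422.8 -182.9]
stage front (297.2365954255718, 205.73678290213724) [ 584.  -186.2]
base (198.24896887889014, 111.24859392575928) [418.9 -30.9]
base (296.8616422947132, 111.99850018747657) [580.9 -32.2]
trayrim (205.748031496063, 229.35883014623172) [ 431.4 -218.7]
trayrim (297.9865016872891, 229.35883014623172) [ 582.7 -218.5]
tab (194.4994375703037, 240.607424071991) [ 422.6 -217.7]
tab (204.24821897262842, 240.607424071991) [ 437.2 -217.6]
tab (194.4994375703037, 283.7270341207349) [ 418.1 -290.8]
board (198.62564692351927, 34.15181138585394) [429.7 356.9]
board (292.3576768257619, 23.225991949396203) [566.6 371.3]
board (303.85853939045427, 177.91259344450833) [592.7 141.6]
board (221.05232892466935, 185.96319723979298) [456.2 127.9]
foot (352.7372052903968, 197.46405980448532) [687.  100.2]
foot (353.3122484186314, 225.06612995974697) [693.1  47.4]
rib (361.9378953421507, 202.6394479585969) [687.7 103.4]
rib (375.73893041978147, 203.7895342150661) [710.9 101.4]
rib (374.0138010350776, 230.81656124209314) [713.6  53.6]
rib (360.2127659574468, 228.51638872915467) [689.5  57.9]
```

>>> move_arm --commands "-35 -6 0 0; -35 -6 0 0; 0 0 -0 -0.143; 0 0 20 -0.143; 0 0 20 -0.143; 0 0 20 -0.143; 0 0 20 -0.143; 0 0 20 -0.143; 0 0 20 -0.143; 0 0 20 -0.143; 0 0 20 -0.143; 0 0 20 -0.143" --fingers 45

```text
time_s: 3.4
ee_pos: [503.3, -178.7, 170.6]
tool_rot: [0.208, 3.134, 0.0]
ft_force: [0.4, 0.3, -0.1]
width: 0.528
gripper_force: 0.0
```

>>> move_arm --commands "0 0 10 -0.143; 0 0 20 0; 0 0 20 0; 0 0 0 0; 0 0 0 0"

```text
time_s: 3.9
ee_pos: [503.1, -179.1, 121.4]
tool_rot: [0.006, -3.141, -0.001]
ft_force: [-0.2, -0.1, 0.3]
width: 0.522
gripper_force: 0.0
```

>>> move_arm --commands "0 0 21 0; 0 0 21 0; 0 0 21 0; 0 0 0 0; 0 0 0 0"

```text
time_s: 4.4
ee_pos: [503.7, -180.0, 59.5]
tool_rot: [-0.004, 3.141, -0.001]
ft_force: [-0.5, 2.9, -1.5]
width: 0.525
gripper_force: 0.0
```

>>> move_arm --commands "0 0 0 0; 0 0 0 0; 0 0 0 0; 0 0 0 0; 0 0 0 0; 0 0 0 0" --fingers 0 --newtons 40

```text
time_s: 5.0
ee_pos: [504.1, -180.2, 59.9]
tool_rot: [-0.001, 3.139, -0.0]
ft_force: [-1.5, 1.8, 5.3]
width: 0.11
gripper_force: 39.2
```

>>> move_arm --commands "0 8 0 0; 0 14 0 0; 0 14 0 0; 0 14 0 0; 0 14 0 0; 0 14 0 0; 0 14 0 0; 0 14 0 0; 0 14 0 0; 0 12 0 0; 0 10 0 0; 0 0 0 0"

```text
time_s: 6.2
ee_pos: [508.0, -40.1, 60.0]
tool_rot: [-0.005, 3.129, -0.011]
ft_force: [17.7, -13.1, -9.6]
width: 0.102
gripper_force: 40.5
```

>>> move_arm --commands "-4 -1 0 0; 0 0 0 0; 0 0 0 0"

```text
time_s: 6.5
ee_pos: [508.0, -40.2, 59.9]
tool_rot: [-0.004, 3.139, -0.005]
ft_force: [-0.6, -8.3, 8.4]
width: 0.11
gripper_force: 42.2
```

>>> move_arm --commands "0 0 0 0; 0 0 0 0; 0 0 0 0; 0 0 -30 0; 0 0 -50 0; 0 0 -50 0; 0 0 -50 0; 0 0 0 0" --fingers 45

```text
time_s: 7.3
ee_pos: [510.7, -39.4, 246.5]
tool_rot: [-0.005, 3.128, -0.004]
ft_force: [1.5, 0.3, 1.3]
width: 0.527
gripper_force: 0.0
```

>>> move_arm --commands "20 -30 0 0.143; 0 0 0 0.143; 0 0 0 0.143; 0 0 0 0.143; 0 0 0 0.143; 0 0 0 0.143; 0 0 0 0.143; 0 0 0 0.143; 0 0 0 0.143; 0 0 0 0.143; 0 0 0 0.143; -20 -20 0 0"

```text
time_s: 8.5
ee_pos: [467.2, -87.4, 237.2]
tool_rot: [-2.222, -2.218, -0.001]
ft_force: [-0.7, -0.7, 0.9]
width: 0.524
gripper_force: 0.0
```

>>> move_arm --commands "0 0 0 0; 0 0 0 0; 0 0 0 0"

```text
time_s: 8.8
ee_pos: [466.9, -88.5, 237.9]
tool_rot: [-2.221, -2.221, -0.0]
ft_force: [-0.1, 0.4, -0.6]
width: 0.53
gripper_force: 0.0
```

Run:
```python
from h import *
a=grab('wrist','w3.png');np.save('w3.npy',a,allow_pickle=True);print(robot.get_state()['ee_pos'],robot.get_state()['time_s'])
p=np.array(a['pixels'])[:,:,::-1];cv2.imwrite('pics/w3b.png',cv2.resize(p,(768,576),interpolation=3))
```

```text
[466.98434223 -88.53971769 238.06172133] 8.85
```

View pics/w3b.png

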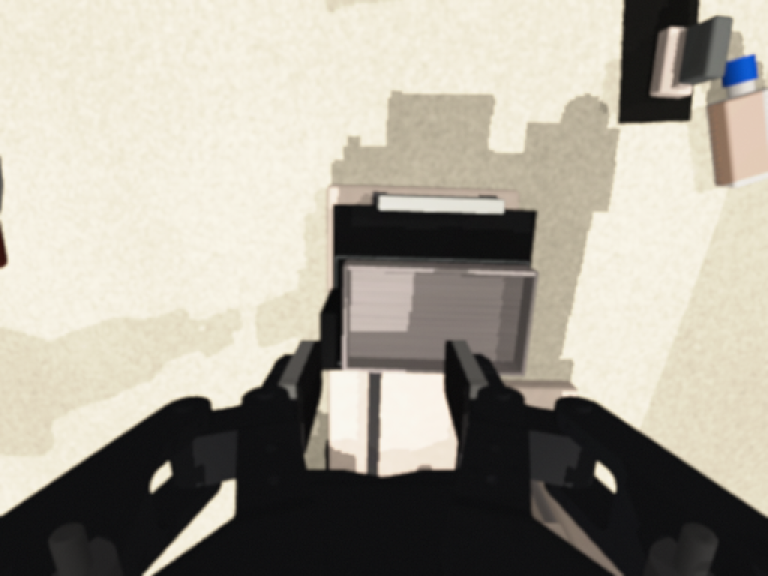

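Run:
```python
from h import *
a=np.load('w3.npy',allow_pickle=True).item()
P=lambda u,v,z,n='':print(n,(u,v),unproj(a,(u/1.5,v/1.5),z)[:2].round(1))
for p in[(379,196),(504,201),(504,214),(379,210)]:P(*p,80,'lip')
for p in[(341,259),(538,271),(526,375),(340,371)]:P(*p,71,'rim')
for p in[(336,290),(324,303),(322,370)]:P(*p,117,'tab')
for p in[(334,205),(536,210)]:P(*p,45,'stage')
```

```text
lip (379, 196) [462.2 -34.5]
lip (504, 201) [551.4 -37.6]
lip (504, 214) [552.1 -46.8]
lip (379, 210) [462.2 -44.3]
rim (341, 259) [433.3 -81.6]
rim (538, 271) [584.3 -90.6]
rim (526, 375) [ 583.1 -178.3]
rim (340, 371) [ 430.1 -174.5]
tab (336, 290) [434.2 -93.6]
tab (324, 303) [ 425.9 -102.5]
tab (322, 370) [ 422.7 -151.3]
stage (334, 205) [426.1 -42.8]
stage (536, 210) [587.9 -46.2]
```

>>> move_arm --commands "-20 -20 10 0.03; -20 -19 10 0; 0 0 40 0; 0 0 40 0; 0 0 30 0; 0 0 20 0; 0 0 8 0; 0 0 0 0; 0 0 0 0"

```text
time_s: 9.75
ee_pos: [428.1, -128.7, 81.3]
tool_rot: [2.253, 2.187, 0.001]
ft_force: [0.6, -0.9, 0.1]
width: 0.527
gripper_force: 0.0
```

>>> move_arm --commands "0 0 0 0; 0 0 0 0; 0 0 0 0; 0 0 0 0; 0 0 0 0; 0 0 0 0" --fingers 0 --newtons 80

```text
time_s: 10.35
ee_pos: [428.5, -129.0, 81.7]
tool_rot: [2.252, 2.186, 0.002]
ft_force: [1.2, 1.5, 6.2]
width: 0.129
gripper_force: 78.9
```

>>> move_arm --commands "0 0 -15 0; 0 0 -25 0; 0 0 -20 0; 10 4 0 -0.07; 30 7 0 -0.07; 30 7 0 0; 30 6 0 0; 30 6 0 0; 30 6 0 0; 20 4 0 0; 12 2 0 0; 0 0 0 0"

```text
time_s: 11.55
ee_pos: [450.7, 67.1, 139.8]
tool_rot: [-2.093, -2.342, 0.001]
ft_force: [-0.1, 0.2, -1.5]
width: 0.127
gripper_force: 78.1
```

>>> move_arm --commands "0 0 0 0; 0 0 0 0; 0 0 0 0"

```text
time_s: 11.85
ee_pos: [451.4, 65.3, 140.3]
tool_rot: [2.098, 2.339, -0.0]
ft_force: [-0.0, -0.3, -1.6]
width: 0.128
gripper_force: 78.1
```

Run:
```python
from h import *
a=grab('wrist','w4.png');np.save('w4.npy',a,allow_pickle=True);s=robot.get_state();print(s['ee_pos'],s['tool_rot'],s['time_s'],s['ft_force'],s['moment'])
p=np.array(a['pixels'])[:,:,::-1];cv2.imwrite('pics/w4b.png',cv2.resize(p,(768,576),interpolation=3))
```

```text
[451.39757342  65.33385649 140.28363097] [ 2.09749079e+00  2.33874054e+00 -3.08270216e-04] 11.9 [ 0.15422493  0.15113709 -2.5510669 ] [-0.00090292  0.08604839  0.02256878]
```

View pics/w4b.png

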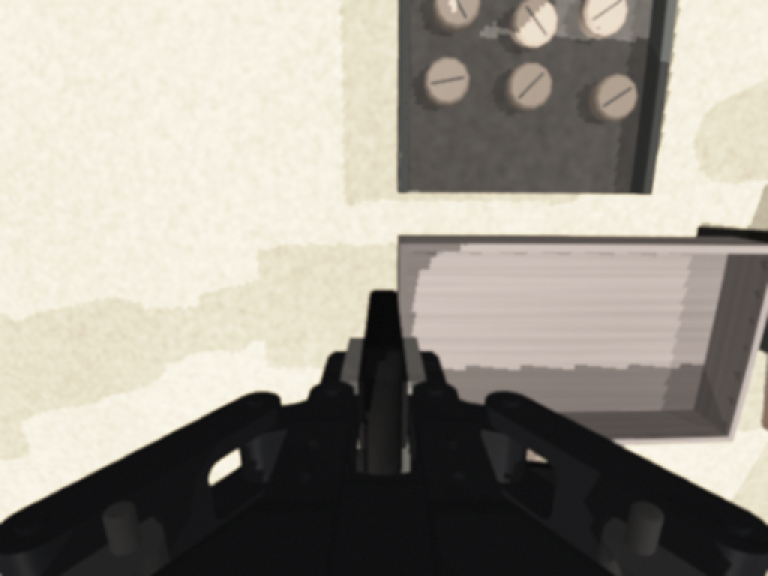

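Run:
```python
from h import *
a=np.load('w4.npy',allow_pickle=True).item()
T=R.from_rotvec(robot.get_state()['tool_rot']).as_matrix();e=robot.get_state()['ee_pos']
def P(u,v,z,n=''):
    X=unproj(a,(u/1.5,v/1.5),z);print(n,(u,v),X[:2].round(1),'tool xy',(T.T@(X-e))[:2].round(1))
for p in[(399,237),(740,246),(765,246),(732,441),(560,438)]:P(*p,129.6,'rim')
for p in[(399,192),(652,193),(632,192)]:P(*p,34,'deck')
for p in[(399,192),(652,193),(399,0),(676,0)]:P(*p,48,'lip')
for p in[(447,80),(530,86),(613,96),(605,12)]:P(*p,44,'tablet')
```

```text
rim (399, 237) [450.5 110.6] tool xy [45.1  4.1]
rim (740, 246) [582.1 122.3] tool xy [ 42.5 136.1]
rim (765, 246) [592.6 123.6] tool xy [ 42.6 146.7]
rim (732, 441) [609.1  37.5] tool xy [-44.8 153.8]
rim (560, 438) [529.9  32.5] tool xy [-41.2  74.4]
deck (399, 192) [452.6 124.3] tool xy [58.5  7.6]
deck (652, 193) [603.  141.4] tool xy [ 59.2 159. ]
deck (632, 192) [590.6 140.5] tool xy [ 59.6 146.5]
lip (399, 192) [452.  124.7] tool xy [58.9  7. ]
lip (652, 193) [594.  140.8] tool xy [ 59.6 149.9]
lip (399, 0) [440.8 219.3] tool xy [154.2   6.2]
lip (676, 0) [582.7 238.5] tool xy [157.9 149.3]
tablet (447, 80) [470.6 185.4] tool xy [117.3  32.1]
tablet (530, 86) [515.3 187.9] tool xy [114.9  76.8]
tablet (613, 96) [561.5 188.8] tool xy [110.8 122.9]
tablet (605, 12) [548.2 228.9] tool xy [152.1 114. ]
```

>>> move_arm --commands "4 0 30 0; 4 0 30 0; 2 0 20 0; 0 0 12 0; 0 0 6 0; 0 0 3 0; 0 0 0 0; 0 0 0 0"

```text
time_s: 12.7
ee_pos: [451.2, 76.0, 40.2]
tool_rot: [2.095, 2.339, 0.002]
ft_force: [0.8, 0.3, -0.8]
width: 0.128
gripper_force: 78.0
```

>>> move_arm --commands "0 0 1 0; 0 0 1 0; 0 0 1 0; 0 0 0 0; 0 0 0 0"

```text
time_s: 13.2
ee_pos: [450.6, 76.2, 36.8]
tool_rot: [2.096, 2.34, 0.001]
ft_force: [-2.5, 0.3, 5.2]
width: 0.131
gripper_force: 78.8
```

>>> move_arm --commands "1 0 -0.5 0; 1 0 0 0; 0 0 0 0; 0 0 0 0"

```text
time_s: 13.6
ee_pos: [450.1, 78.1, 36.8]
tool_rot: [2.096, 2.34, 0.0]
ft_force: [-0.1, -1.3, -0.1]
width: 0.13
gripper_force: 78.4
```

>>> move_arm --commands "1 0 0 0; 0 0 0 0; 0 0 0 0"

```text
time_s: 13.9
ee_pos: [450.0, 79.1, 36.8]
tool_rot: [-2.096, -2.34, -0.0]
ft_force: [0.3, -1.2, 0.3]
width: 0.127
gripper_force: 78.3
```

>>> move_arm --commands "1 0 0 0; 0 0 0 0; 0 0 0 0"

```text
time_s: 14.2
ee_pos: [449.8, 80.2, 36.8]
tool_rot: [-2.096, -2.34, -0.0]
ft_force: [-0.6, -0.8, -0.7]
width: 0.13
gripper_force: 78.3
```

>>> move_arm --commands "1 0 0 0; 0 0 0 0; 0 0 0 0"

```text
time_s: 14.5
ee_pos: [449.7, 81.0, 36.8]
tool_rot: [-2.096, -2.34, 0.0]
ft_force: [-0.5, -1.4, -0.1]
width: 0.129
gripper_force: 78.3
```

>>> move_arm --commands "1 0 0 0; 0 0 0 0; 0 0 0 0"

```text
time_s: 14.8
ee_pos: [449.6, 81.9, 36.8]
tool_rot: [2.096, 2.34, -0.0]
ft_force: [-0.4, -2.4, -0.7]
width: 0.131
gripper_force: 78.2
```

>>> move_arm --commands "1 0 0 0; 0 0 0 0; 0 0 0 0"

```text
time_s: 15.1
ee_pos: [449.5, 83.1, 36.8]
tool_rot: [-2.096, -2.34, -0.0]
ft_force: [0.0, -2.0, -0.8]
width: 0.129
gripper_force: 78.2
```

>>> move_arm --commands "0 0 0 0; 0 0 0 0; 0 0 0 0; 0 0 0 0; 0 0 -20 0; 0 0 -40 0; 0 0 -40 0; 0 0 -40 0; 0 0 0 0; 0 0 0 0" --fingers 45

```text
time_s: 16.1
ee_pos: [450.4, 83.2, 178.0]
tool_rot: [2.094, 2.339, 0.003]
ft_force: [-0.9, 0.5, 0.2]
width: 0.528
gripper_force: 0.0
```

Run:
```python
from h import *
a=grab('wrist','w5.png');np.save('w5.npy',a,allow_pickle=True);s=robot.get_state();print(s['ee_pos'],s['tool_rot'],s['time_s'],s['ft_force'],s['moment'])
p=np.array(a['pixels'])[:,:,::-1];cv2.imwrite('pics/w5b.png',cv2.resize(p,(768,576),interpolation=3))
```

```text
[449.25683425  83.13083677 176.44347544] [-2.09574037e+00 -2.34019420e+00  3.41159641e-07] 16.15 [-1.17010589 -0.79815179  0.21977139] [ 2.85942390e-02 -7.56639240e-03  4.75630685e-05]
```

View pics/w5b.png

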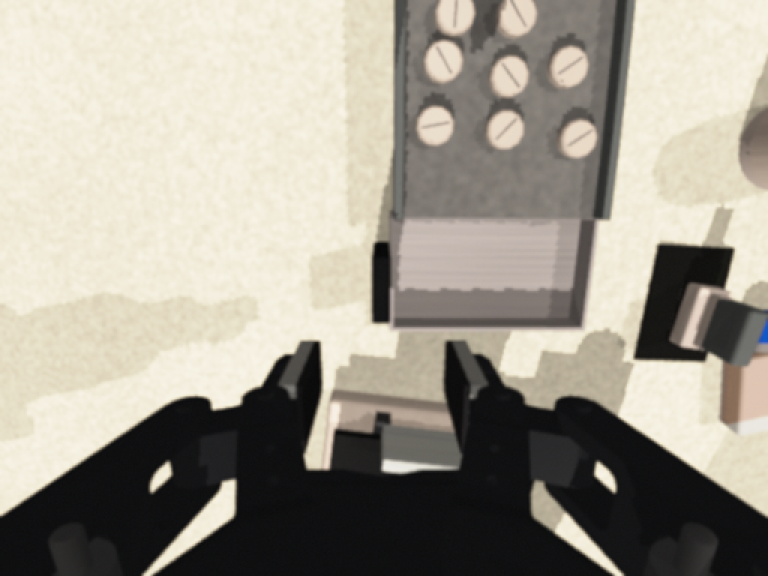

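Run:
```python
from h import *
a=np.load('w5.npy',allow_pickle=True).item()
T=R.from_rotvec(robot.get_state()['tool_rot']).as_matrix();e=robot.get_state()['ee_pos']
def P(u,v,z,n=''):
    X=unproj(a,(u/1.5,v/1.5),z);print(n,(u,v),X[:2].round(1),'tool xy',(T.T@(X-e))[:2].round(1))
for p in[(392,217),(597,218),(582,329),(392,329)]:P(*p,26,'rim')
for p in[(396,217),(608,218)]:P(*p,48,'lip')
for p in[(405,217),(596,217)]:P(*p,34,'deckedge')
for p in[(374,243),(374,321)]:P(*p,72,'tab')
for p in[(435,126),(505,130),(579,138),(444,61),(509,76),(569,67),(454,14),(517,16)]:P(*p,44,'t')
for p in[(659,243),(733,249),(703,361),(636,358)]:P(*p,3,'mat')
for p in[(687,284),(717,291),(673,342),(702,350)]:P(*p,20,'foot')
for p in[(720,299),(766,313),(704,348),(748,363)]:P(*p,62,'rib')
```

```text
rim (392, 217) [451.  123.5] tool xy [39.9  6.2]
rim (597, 218) [596.5 139.6] tool xy [ 39.9 152.5]
rim (582, 329) [605.3  55.9] tool xy [-44.2 152.1]
rim (392, 329) [460.7  40.4] tool xy [-43.8   6.7]
lip (396, 217) [452.8 125.6] tool xy [41.8  8.2]
lip (608, 218) [592.3 141.1] tool xy [ 41.9 148.5]
deckedge (405, 217) [459.6 125.1] tool xy [40.6 14.9]
deckedge (596, 217) [591.4 140.4] tool xy [ 41.3 147.6]
tab (374, 243) [440.4 110.8] tool xy [28.4 -5.7]
tab (374, 321) [445.6  61.4] tool xy [-21.3  -6. ]
t (435, 126) [470.7 184.5] tool xy [98.4 32.4]
t (505, 130) [515.1 187.4] tool xy [96.4 76.9]
t (579, 138) [563.4 188.6] tool xy [ 92.2 125.1]
t (444, 61) [471.  222.6] tool xy [136.2  36.9]
t (509, 76) [512.1 219. ] tool xy [128.2  77.4]
t (569, 67) [548.3 229. ] tool xy [134.1 114.5]
t (454, 14) [473.3 249.2] tool xy [162.5  42.1]
t (517, 16) [511.1 253. ] tool xy [162.   80.2]
mat (659, 243) [663.3 125.8] tool xy [ 18.9 217.5]
mat (733, 249) [726.9 128.5] tool xy [ 14.6 281. ]
mat (703, 361) [732.4  31.1] tool xy [-82.8 275.7]
mat (636, 358) [671.3  28. ] tool xy [-79.2 214.7]
foot (687, 284) [682.8  98.8] tool xy [-10.1 233.9]
foot (717, 291) [709.2  96.1] tool xy [-15.7 259.8]
foot (673, 342) [685.9  51. ] tool xy [-57.9 231.7]
foot (702, 350) [712.7  46.7] tool xy [-65.1 257.9]
rib (720, 299) [675.7  98.2] tool xy [ -9.9 226.8]
rib (766, 313) [713.2  92.2] tool xy [-20.  263.3]
rib (704, 348) [675.7  62.6] tool xy [-45.3 222.9]
rib (748, 363) [713.1  54.7] tool xy [-57.3 259.1]
```

>>> move_arm --commands "-4 30 0 0.03; -6 44 0 0; -6 44 0 0; -6 44 0 0; -6 44 0 0; -6 40 0 0; 0 0 0 0; 0 0 30 0; 0 0 25 0; 0 0 0 0; 0 0 0 0"

```text
time_s: 17.25
ee_pos: [695.9, 69.9, 120.0]
tool_rot: [-2.129, -2.306, 0.004]
ft_force: [0.7, 0.3, -0.6]
width: 0.525
gripper_force: 0.0
```

Run:
```python
from h import *
s=robot.get_state();print(s['ee_pos'],s['tool_rot'],s['qpos'])
for n in('wrist','scene','side'):
    a=grab(n,'b_%s.png'%n);c=proj(a,(698,76,50)).astype(int);print(n,c)
    p=np.array(a['pixels'])[:,:,::-1];r=90 if n=='wrist' else 40
    y0,x0=max(0,c[1]-r),max(0,c[0]-r);q=p[y0:c[1]+r,x0:c[0]+r];print(x0,y0,q.shape)
    cv2.imwrite('pics/q_%s.png'%n,cv2.resize(q,(266,266),interpolation=3))
cv2.imwrite('pics/q1.png',np.hstack([cv2.imread('pics/q_%s.png'%n) for n in('wrist','scene','side')]))
```

```text
[695.88428002  69.85294566 120.00291087] [-2.12872724 -2.30640555  0.00405662] [-1.26067032e-02  4.86449997e-01  1.40241080e+00  6.28827929e-05
  1.25666271e+00 -9.27065376e-02]
wrist [261 196]
171 106 (180, 180, 3)
scene [272 243]
232 203 (80, 80, 3)
side [209 222]
169 182 (80, 80, 3)
```

View pics/q1.png

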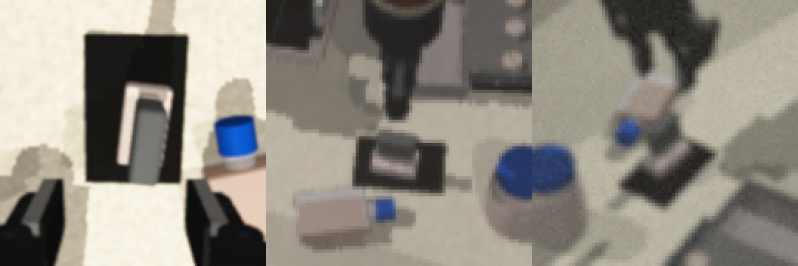

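Run:
```python
from h import *
a=grab('wrist')
T=R.from_rotvec(robot.get_state()['tool_rot']).as_matrix();e=robot.get_state()['ee_pos'];k=266/180
def P(u,v,z,n=''):
    X=unproj(a,(171+u/k,106+v/k),z);print(n,(u,v),X[:2].round(1),'tool xy',(T.T@(X-e))[:2].round(1))
for p in[(127,82),(173,85),(117,163)]:P(*p,23,'foot')
for p in[(138,99),(166,101),(156,184),(130,182)]:P(*p,65,'rib')
for p in[(85,34),(188,36),(181,183),(85,181)]:P(*p,3,'mat')
```

```text
foot (127, 82) [696.   99.4] tool xy [29.7 -0.5]
foot (173, 85) [723.6  99.8] tool xy [28.  27.1]
foot (117, 163) [693.9  47.7] tool xy [-21.6  -6.7]
rib (138, 99) [701.3  97.5] tool xy [27.4  4.8]
rib (166, 101) [715.4  97.6] tool xy [26.4 18.8]
rib (156, 184) [714.9  52.7] tool xy [-18.3  14.8]
rib (130, 182) [701.   52.7] tool xy [-17.2   1. ]
mat (85, 34) [667.5 124.6] tool xy [ 57.2 -26.9]
mat (188, 36) [732.4 128.7] tool xy [56.  38.1]
mat (181, 183) [739.5  29.3] tool xy [-43.6  37.3]
mat (85, 181) [673.1  25.5] tool xy [-42.1 -29.2]
```

>>> move_arm --commands "5 10 0 0.07; 0 0 30 0; 0 0 30 0; 0 0 15 0; 0 0 5 0; 0 0 0 0; 0 0 0 0"

```text
time_s: 18.15
ee_pos: [708.4, 75.5, 43.8]
tool_rot: [2.209, 2.231, 0.003]
ft_force: [0.4, 0.1, 0.3]
width: 0.525
gripper_force: 0.0
```

>>> move_arm --commands "0 0 0 0; 0 0 0 0; 0 0 0 0; 0 0 0 0; 0 0 0 0; 0 0 0 0" --fingers 0 --newtons 60

```text
time_s: 18.75
ee_pos: [708.2, 75.3, 43.5]
tool_rot: [2.209, 2.231, 0.003]
ft_force: [0.6, -0.4, 5.7]
width: 0.176
gripper_force: 59.4
```

>>> move_arm --commands "0 0 -20 0; 0 0 -45 0; 0 0 -45 0; 28 -32 0 0; 28 -32 0 0; 28 -32 0 0; 28 -32 0 0; 28 -32 0 0; 28 -32 0 0; 28 -32 0 0; 16 -16 0 0; 0 0 0 0"

```text
time_s: 19.95
ee_pos: [462.1, 287.0, 151.3]
tool_rot: [-2.205, -2.236, 0.002]
ft_force: [-0.5, 0.6, -1.1]
width: 0.173
gripper_force: 58.9
```

>>> move_arm --commands "0 0 0 -0.139; 0 0 0 -0.139; 0 0 0 -0.139; 0 0 0 -0.139; 0 0 0 -0.139; 0 0 0 -0.139; 0 0 0 -0.139; 0 0 0 -0.139; 0 0 0 -0.139; 0 0 0 -0.139; 0 0 0 -0.139; 0 0 0 -0.139"

```text
time_s: 21.15
ee_pos: [465.4, 284.3, 151.4]
tool_rot: [0.176, -3.136, 0.001]
ft_force: [1.6, 0.4, -0.2]
width: 0.176
gripper_force: 59.0
```

>>> move_arm --commands "0 0 0 0; 0 0 0 0; 0 0 0 0"

```text
time_s: 21.45
ee_pos: [465.1, 284.8, 151.7]
tool_rot: [0.163, -3.137, 0.0]
ft_force: [-0.1, -0.4, -1.9]
width: 0.174
gripper_force: 59.0
```

```bash
cat >> h.py <<'E'
O=np.array([522.7,132.6]);yd=np.array([-.108,.994]);xd=np.array([.994,.108])
def board(X): d=np.array(X)[:2]-O; return np.array([d@xd,d@yd]).round(1)
def tablets(a,z=44):
    p=np.array(a['pixels']).astype(int);out=[]
    m=((p.min(2)>105)).astype(np.uint8)
    n,l,st,c=cv2.connectedComponentsWithStats(m)
    for i in range(1,n):
        if 15<st[i,4]<3000: 
            X=board(unproj(a,c[i],z))
            if abs(X[0])<72 and -95<X[1]<235: out.append((c[i].round(0),st[i,4],X))
    return out
E
python3 - <<'E'
from h import *
s=robot.get_state();print(s['ee_pos'],s['tool_rot'],s['qpos'],board(s['ee_pos']),s['width'])
for n in('wrist','scene','side'):
    a=grab(n,'e_%s.png'%n);print(n);[print(*t) for t in tablets(a)]
E
```

```text
[465.10460025 284.79774628 151.65204252] [ 1.63442720e-01 -3.13711068e+00  2.45347356e-04] [ 4.04853781e-01  1.02875898e-01  1.81378285e+00 -7.23647377e-05
  1.22520107e+00 -1.27002342e+00] [-40.8 157.5] 0.17425763397533905
wrist
[250. 233.] 242 [ -0.7 153.1]
scene
[307. 202.] 24 [-40.7  55.7]
[316. 203.] 24 [-37.1  93.6]
[283. 215.] 340 [ 32.2 -35.4]
[323. 204.] 24 [-32.1 120.9]
[306. 211.] 23 [ 3.8 53.8]
[314. 211.] 25 [ 3.3 85.1]
[324. 212.] 26 [  5.6 120.2]
[316. 219.] 26 [41.4 91.3]
[306. 220.] 26 [51.2 49.2]
side
[245. 236.] 98 [ 24.5 -85.5]
[246. 255.] 199 [-21.5 -12. ]
[230. 267.] 20 [-0.5 54.9]
[242. 272.] 25 [-45.   56.8]
[234. 280.] 26 [-41.5  94.5]
```

>>> move_arm --commands "-2 0 30 0; 0 0 25 0; 0 0 15 0; 0 0 5 0; 0 0 0 0; 0 0 0 0"

```text
time_s: 22.2
ee_pos: [467.8, 285.7, 77.9]
tool_rot: [-0.168, 3.135, 0.001]
ft_force: [0.2, -0.2, -0.7]
width: 0.174
gripper_force: 59.0
```

>>> move_arm --commands "0 -4 1.5 0; 0 -8 0.5 0; 0 -8 0 0; 0 -8 0 0; 0 -8 0 0; 0 -8 0 0; 0 -8 0 0; 0 -8 0 0; 0 -8 0 0; 0 -8 0 0; 0 -8 0 0; 0 -8 0 0"

```text
time_s: 23.4
ee_pos: [476.8, 193.2, 74.8]
tool_rot: [-0.168, 3.137, -0.0]
ft_force: [0.4, -0.6, -1.7]
width: 0.172
gripper_force: 59.0
```

>>> move_arm --commands "0 -8 0 0; 0 -8 0 0; 0 -8 0 0; 0 -8 0 0; 0 -6 0 0; 0 -6 0 0; 0 -6 0 0; 0 -6 0 0; 0 -6 0 0; 0 0 0 0; 0 0 0 0"

```text
time_s: 24.5
ee_pos: [483.4, 132.1, 74.8]
tool_rot: [-0.168, 3.137, 0.0]
ft_force: [0.3, 0.3, -1.1]
width: 0.171
gripper_force: 59.0
```

Run:
```python
from h import *
s=robot.get_state();print(s['ee_pos'],board(s['ee_pos']),s['width'],s['ft_force'])
a=grab('scene','f1.png');[print(*t) for t in tablets(a)]
```

```text
[483.43562243 132.1122763   74.81738341] [-39.1   3.8] 0.17112588559645972 [ 0.32540041  0.34340063 -1.06693954]
[291. 202.] 39 [-38.8  -5.4]
[283. 216.] 306 [ 33.4 -36.8]
[306. 211.] 18 [ 6.1 53. ]
[315. 212.] 16 [ 6.9 85.7]
[316. 219.] 26 [41.4 91.3]
[306. 221.] 25 [51.7 49. ]
```

>>> move_arm --commands "0 5 -25 0; 0 10 -15 0; -20 35 0 0; -20 35 0 0; -20 35 0 0; -18 32 0 0; 0 2 0 0; 0 0 0 0; 0 0 0 0"

```text
time_s: 25.45
ee_pos: [543.7, 293.0, 114.3]
tool_rot: [0.168, -3.136, 0.001]
ft_force: [0.5, -0.6, -1.2]
width: 0.172
gripper_force: 59.2
```

Run:
```python
from h import *
s=robot.get_state();print(s['ee_pos'],board(s['ee_pos']),s['width'],s['ft_force'])
for n in('scene','side'):
    a=grab(n,'f2%s.png'%n);[print(*t) for t in tablets(a)]
```

```text
[543.7085129  292.98402866 114.28262143] [ 38.2 157.2] 0.17198770217752843 [ 0.52219702 -0.6304111  -1.24700214]
[283. 215.] 334 [ 32.4 -36. ]
[306. 211.] 23 [ 3.8 53.8]
[314. 211.] 25 [ 3.3 85.1]
[335. 215.] 49 [ 16.1 162.7]
[324. 212.] 26 [  5.6 120.2]
[316. 219.] 26 [41.4 91.3]
[306. 220.] 28 [51.2 49.2]
[244. 254.] 251 [-14.1 -12.4]
[218. 260.] 27 [47.  50.2]
[230. 266.] 32 [ 0.  54.9]
[214. 270.] 32 [36.7 92.6]
[224. 273.] 29 [ 1.3 88.1]
[206. 276.] 22 [ 45.6 124.5]
[218. 281.] 36 [  2.5 121.6]
```

>>> move_arm --commands "0 0 20 0; 0 0 15 0; 0 0 4 0; 0 -6 0 0; 0 -8 0 0; 0 -8 0 0; 0 -8 0 0; 0 -8 0 0; 0 -8 0 0; 0 -8 0 0; 0 -8 0 0; 0 -8 0 0"

```text
time_s: 26.75
ee_pos: [552.0, 223.4, 75.8]
tool_rot: [-0.168, 3.137, 0.0]
ft_force: [0.8, -0.4, -1.4]
width: 0.17
gripper_force: 59.3
```

>>> move_arm --commands "0 -8 0 0; 0 -8 0 0; 0 -8 0 0; 0 -8 0 0; 0 -8 0 0; 0 -8 0 0; 0 -7 0 0; 0 -6 0 0; 0 -6 0 0; 0 -6 0 0; 0 -6 0 0; 0 -4 0 0"

```text
time_s: 27.95
ee_pos: [560.9, 141.0, 75.8]
tool_rot: [0.168, -3.137, 0.0]
ft_force: [-0.0, -0.5, -2.1]
width: 0.172
gripper_force: 59.3
```

>>> move_arm --commands "0 0 0 0; 0 0 0 0; 0 5 -25 0; 0 10 -15 0; 10 35 0 0; 10 35 0 0; 10 35 0 0; 9 32 0 0; 0 2 0 0; 0 0 0 0; 0 0 0 0"

```text
time_s: 29.05
ee_pos: [506.0, 290.3, 116.1]
tool_rot: [-0.169, 3.136, -0.0]
ft_force: [0.7, -0.8, -0.9]
width: 0.174
gripper_force: 59.3
```

Run:
```python
from h import *
s=robot.get_state();print(s['ee_pos'],board(s['ee_pos']),s['width'],s['ft_force'])
for n in('scene','side'):
    a=grab(n,'f3%s.png'%n);[print(*t) for t in tablets(a)]
```

```text
[505.96375224 290.29955722 116.09909881] [  0.4 158.6] 0.17400585057810397 [ 0.66618257 -0.78777871 -0.9453544 ]
[283. 215.] 315 [ 30.8 -36.7]
[334. 206.] 47 [-25. 165.]
[306. 211.] 23 [ 3.8 53.8]
[314. 211.] 25 [ 3.3 85.1]
[324. 212.] 26 [  5.6 120.2]
[245. 236.] 121 [ 25.3 -85.4]
[245. 254.] 210 [-15.7 -14.3]
[230. 266.] 27 [-0.3 54.5]
[224. 273.] 25 [ 1.1 87.3]
[217. 281.] 21 [  4.4 123.4]
```

Only the middle three remain.

>>> move_arm --commands "0 0 20 0; 0 0 15 0; 0 0 5 0; 0 -6 0 0; 0 -8 0 0; 0 -8 0 0; 0 -8 0 0; 0 -8 0 0; 0 -8 0 0; 0 -8 0 0; 0 -8 0 0; 0 -8 0 0"

```text
time_s: 30.35
ee_pos: [513.1, 220.2, 75.8]
tool_rot: [-0.168, 3.137, 0.0]
ft_force: [-0.0, -0.5, -2.2]
width: 0.174
gripper_force: 59.3
```

>>> move_arm --commands "0 -8 0 0; 0 -8 0 0; 0 -8 0 0; 0 -8 0 0; 0 -8 0 0; 0 -8 0 0; 0 -7 0 0; 0 -6 0 0; 0 -6 0 0; 0 -6 0 0; 0 -6 0 0; 0 -6 0 0"

```text
time_s: 31.55
ee_pos: [522.2, 135.9, 75.8]
tool_rot: [-0.168, 3.137, -0.0]
ft_force: [-0.1, -0.3, -0.7]
width: 0.174
gripper_force: 59.3
```

>>> move_arm --commands "0 0 0 0; 0 0 0 0; 0 5 -25 0; 0 10 -30 0; 0 35 -20 0; 0 35 0 0; 0 0 0 0; 0 0 0 0"

```text
time_s: 32.35
ee_pos: [512.6, 221.5, 150.6]
tool_rot: [0.172, -3.136, 0.001]
ft_force: [-0.5, -0.3, -1.7]
width: 0.173
gripper_force: 59.3
```

Run:
```python
from h import *
s=robot.get_state();print(s['ee_pos'],board(s['ee_pos']),s['width'],s['ft_force'])
for n in('scene','side'):
    a=grab(n,'f4%s.png'%n);[print(*t) for t in tablets(a)]
A=cv2.imread('pics/f4scene.png')[180:260,250:370];B=cv2.imread('pics/f4side.png')[205:325,170:290]
cv2.imwrite('pics/q2.png',np.hstack([cv2.resize(A,(450,300),interpolation=3),cv2.resize(B,(300,300),interpolation=3)]))
```

```text
[512.57536157 221.54719169 150.56911503] [-0.5 89.5] 0.17331972714418434 [-0.46594853 -0.31314653 -1.74178309]
[282. 214.] 265 [ 27.2 -40.3]
[245. 236.] 103 [ 24.7 -85.1]
[246. 254.] 180 [-17.5 -14.8]
```

View pics/q2.png

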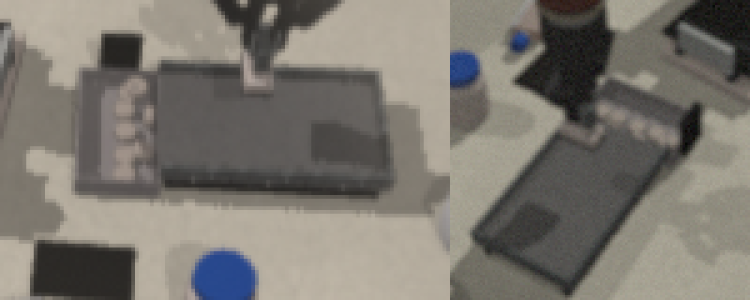

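>>> move_arm --commands "0 0 0 0.139; 0 0 0 0.139; 0 0 0 0.139; 0 0 0 0.139; 0 0 0 0.139; 0 0 0 0.139; 0 0 0 0.139; 0 0 0 0.139; 0 0 0 0.139; 0 0 0 0.139; 0 0 0 0.139; 0 0 0 0.139"

```text
time_s: 33.65
ee_pos: [513.0, 219.5, 150.2]
tool_rot: [-2.218, -2.224, 0.002]
ft_force: [-0.7, 0.2, -0.9]
width: 0.17
gripper_force: 59.3
```

>>> move_arm --commands "-21 27 0 0; -21 27 0 0; -21 27 0 0; -21 27 0 0; -21 27 0 0; -21 27 0 0; -21 28 0 0; 0 0 0 0; 0 0 0 0; 0 0 0 0"

```text
time_s: 34.65
ee_pos: [703.6, 75.5, 150.1]
tool_rot: [-2.21, -2.231, 0.002]
ft_force: [1.1, 0.3, -1.4]
width: 0.177
gripper_force: 59.5
```

>>> move_arm --commands "0 0 30 0; 0 0 30 0; 0 0 25 0; 0 0 15 0; 0 0 4 0; 0 0 0 0; 0 0 1 0; 0 0 0 0; 0 0 0 0"

```text
time_s: 35.55
ee_pos: [705.4, 75.8, 47.2]
tool_rot: [2.209, 2.231, 0.002]
ft_force: [-0.0, -0.2, -1.4]
width: 0.172
gripper_force: 59.5
```

>>> move_arm --commands "0 0 1 0; 0 0 1 0; 0 0 1 0; 0 0 0.5 0; 0 0 0 0; 0 0 0 0"

```text
time_s: 36.15
ee_pos: [704.7, 75.7, 43.5]
tool_rot: [2.21, 2.232, 0.0]
ft_force: [-2.3, 0.7, 5.7]
width: 0.175
gripper_force: 60.4
```

Standing on the mat; release, rise, and head to the tray tab.

>>> move_arm --commands "0 0 0 0; 0 0 0 0; 0 0 0 0; 0 0 0 0; 0 0 -25 0; 0 0 -50 0; 0 0 -50 0; 0 -40 -10 0; 0 -40 0 0; 0 -40 0 0; 0 0 0 0; 0 0 0 0" --fingers 45

```text
time_s: 37.35
ee_pos: [584.2, 74.7, 177.5]
tool_rot: [2.21, 2.232, 0.001]
ft_force: [0.2, -0.0, 0.3]
width: 0.524
gripper_force: 0.0
```

Run:
```python
from h import *
s=robot.get_state();print(s['ee_pos'],s['tool_rot'],s['width'],s['ft_force'])
a=grab('wrist');np.save('w6.npy',a,allow_pickle=True)
p=np.array(a['pixels'])[:,:,::-1];cv2.imwrite('pics/w6.png',cv2.resize(p,(768,576),interpolation=3))
```

```text
[584.17151138  74.67492203 177.54773328] [2.20981816e+00 2.23232507e+00 7.74202101e-04] 0.5237964671220576 [ 0.17355687 -0.00888286  0.34094601]
```

View pics/w6.png

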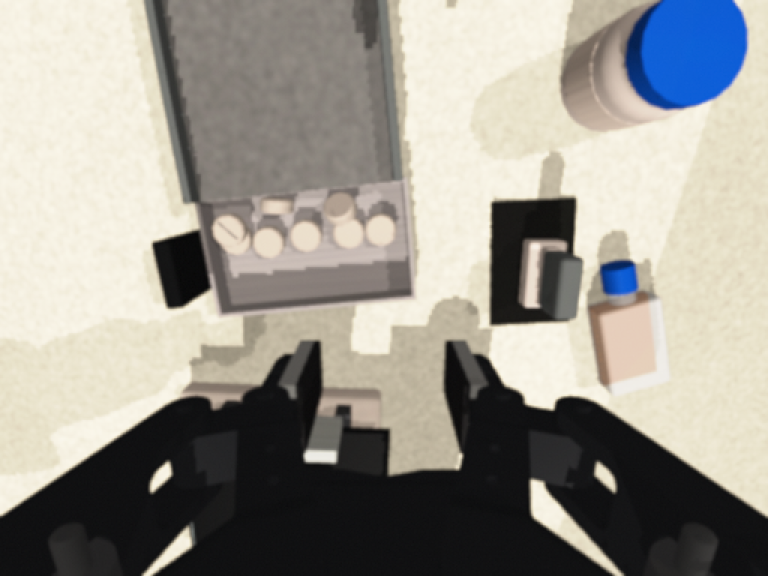

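Run:
```python
from h import *
a=np.load('w6.npy',allow_pickle=True).item();p=np.array(a['pixels']).astype(int)
g=p.sum(2)[118:172,136:274]//3
print(g.min(),g.max())
S=" .:-=+*#%@"
for r in g: print(''.join(S[min(9,max(0,(v-50)//19))] for v in r))
```

```text
65 222
--=====------=============--======------=======---====================================================================-------::----=+*##*#
--======----============-----=====-------============================================================================------------===+*##*#
---======---============-----====--------=============================================================================-----====+++++*#####
----====================-----=====------============================================================================+===+++++********#####
-----====================---======-----====================================================================+++++++++***************++*####
------===================---======-----==========================================================+++====+++************************++*####
-------====================-====-===---============================----==========================++====++**************************++*####
--------=-----================---===--==============================--=======++++++====+==========----=+****************
[... 5712 characters left out ...]
**+*#
:--::.....::-=+#%%%%%%%%%%%#####**#%%%%%%%%%%%%%%%%#*######*****####%%###################################################**************++*
:--::.....::--=*#%%%%%%%%%%######**#%%%%%%%%%%%%%%#**######*******#######################################################**************++*
.--::.....::--=+*####%%%%########***##%%%%%%%%%%%%########################################################################*************++*
.---:.....::-==+****##############****#%%%%%%%%%#########################################################################*************+=+*
 :--:......:-===**#################****###%%%%%##########################################################################************+=-=*
```

>>> move_arm --commands "-20 -29 -0 0; -25 -29 0 0; 0 0 0 0; 0 0 0 0; 0 0 0 0"

```text
time_s: 37.9
ee_pos: [528.9, 29.1, 178.1]
tool_rot: [2.21, 2.231, 0.002]
ft_force: [-0.4, 0.6, -0.7]
width: 0.525
gripper_force: 0.0
```

Run:
```python
from h import *
a=grab('wrist');np.save('w7.npy',a,allow_pickle=True);p=np.array(a['pixels']).astype(int)
s=robot.get_state();print(s['ee_pos'])
C=[proj(a,(x,y,26)) for x,y in[(452,125),(597,141),(606,56),(461,40)]];C=np.array(C);print(C.round())
x0,y0=C.min(0).astype(int)-3;x1,y1=C.max(0).astype(int)+4
x0=max(x0,0);y0=max(y0,0)
g=p.sum(2)[y0:y1,x0:x1]//3
S=" .:-=+*#%@"
for r in g: print(''.join(S[min(9,max(0,(v-50)//19))] for v in r))
```

```text
[528.61896485  29.27144321 177.88213021]
[[182.  88.]
 [326.  73.]
 [329. 158.]
 [194. 171.]]
:.  ..:------=====------======================------=======----=====================================================================---------:  .:---=*%@@
:.  ..:------=====------==============--======-------=======---=====================================================================---------:  .:--=+#@@@
-.   .:------======-----============----======-------===============================================================================---------:. .::-+#%@@@
-.   .:------=======--==============-----=====-------===============================================================================---------:...:-+*%@@@@
-.   .:-------======================-----=====------================================================================================----------::-=+*#%@@@@
-:   .:---------====================----======------=======================================================================--------------=======+**#%%@@@@
-:.  .:----------===================----=======---==========================
[... 14723 characters left out ...]
******************************#%@@@@@@@@@@@@@@@@@@@@@@@@@@@@@@@@@@@@@@@@@@@@@@@@
@@@@@@%%%%%%%%%%%%%%%%%%%%%%#***************************************************************************#%@@@@@@@@@@@@@@@@@@@@@@@@@@@@@@@@@@@@@@@@@@@@@@@@
@@@@%%%%%%%%%%%%%%%@@@@@@@@%#***************************************************************************#%@@@@@@@@@@@@@@@@@@@@@@@@@@@@@@@@@@@@@@@@@@@@@@@@
@@@@@@@@@@@%@@@@@@@@@@@@@@@%#*******************************#*******************************************#@@@@@@@@@@@@@@@@@@@@@@@@@@@@@@@@@@@@@@@@@@@@@@@@@
@@@@@@@@@@@@@@@@@@@@@@@@@@@%#******************************###*****************************************#%@@@@@@@@@@@@@@@@@@@@@@@@@@@@@@@@@@@@@@@@@@@@@@@@@
```

>>> move_arm --commands "0 0 0 -0.098; 20 -24 0 0; 21 -24 0 0; 21 -25 0 0; 0 0 20 0; 0 0 40 0; 0 0 40 0; 0 0 25 0; 0 0 10 0; 0 0 4 0; 0 0 0 0; 0 0 0 0"

```text
time_s: 39.15
ee_pos: [449.3, 82.9, 39.8]
tool_rot: [2.097, 2.337, 0.003]
ft_force: [0.7, 0.0, -0.5]
width: 0.525
gripper_force: 0.0
```

>>> move_arm --commands "0 0 2 0; 0 0 0 0; 0 0 0 0"

```text
time_s: 39.45
ee_pos: [448.1, 82.8, 36.8]
tool_rot: [2.098, 2.338, 0.001]
ft_force: [0.6, 0.1, -0.3]
width: 0.524
gripper_force: 0.0
```

>>> move_arm --commands "0 0 0 0; 0 0 0 0; 0 0 0 0; 0 0 0 0; 0 0 0 0; 0 0 0 0" --fingers 0 --newtons 100

```text
time_s: 40.05
ee_pos: [448.4, 82.8, 36.8]
tool_rot: [2.098, 2.337, 0.001]
ft_force: [-0.1, 0.9, 5.0]
width: 0.127
gripper_force: 98.4
```

>>> move_arm --commands "0 0 -5 0; -3 0 -10 0; -5 0 -20 0; 0 0 -25 0; 0 0 -25 0; 0 0 -20 0; 0 0 0 0; 0 0 0 0"

```text
time_s: 40.85
ee_pos: [447.8, 74.8, 140.3]
tool_rot: [-2.098, -2.337, 0.002]
ft_force: [-0.6, 0.5, -2.5]
width: 0.125
gripper_force: 105.5
```

>>> move_arm --commands "0 0 0 0.045; 0 0 0 0.045; -10 0 0 0.045; -18 -2 0 0; -25 -2 0 0; -25 -2 0 0; -25 -2 0 0; -25 -2 0 0; -25 -2 0 0; -25 -2 0 0; -18 -2 0 0; -10 -2 0 0"

```text
time_s: 42.05
ee_pos: [424.2, -132.1, 140.0]
tool_rot: [-2.252, -2.187, 0.002]
ft_force: [0.6, 0.7, -3.0]
width: 0.123
gripper_force: 105.7
```

>>> move_arm --commands "0 0 0 0; 0 0 0 0; 0 0 0 0; 0 0 0 0"

```text
time_s: 42.45
ee_pos: [425.6, -129.9, 141.2]
tool_rot: [-2.25, -2.192, -0.0]
ft_force: [0.8, 0.0, -2.2]
width: 0.126
gripper_force: 105.7
```

>>> move_arm --commands "-1 -1 20 0; 0 0 20 0; 0 0 10 0; 0 0 5 0; 0 0 0 0; 0 0 0 0"

```text
time_s: 43.05
ee_pos: [424.9, -131.9, 87.6]
tool_rot: [2.25, 2.192, -0.001]
ft_force: [-4.4, 0.0, 6.0]
width: 0.122
gripper_force: 107.6
```

>>> move_arm --commands "0 0 1 0; 0 0 1 0; 0 0 1 0; 0 0 0 0; 0 0 0 0"

```text
time_s: 43.55
ee_pos: [424.9, -132.6, 87.0]
tool_rot: [2.25, 2.192, -0.003]
ft_force: [-16.0, -0.4, 27.4]
width: 0.125
gripper_force: 111.0
```

>>> move_arm --commands "0 0 -3 0; 0 0 -5 0; 0 0 0 0; 0 0 0 0"

```text
time_s: 43.95
ee_pos: [424.6, -131.4, 91.3]
tool_rot: [2.251, 2.191, 0.0]
ft_force: [-0.4, -0.2, -2.4]
width: 0.121
gripper_force: 106.4
```

Run:
```python
from h import *
a=np.load('w4.npy',allow_pickle=True).item();b=grab('wrist','w8.png');np.save('w8.npy',b,allow_pickle=True)
s=robot.get_state();print(s['ee_pos'],s['tool_rot'],s['ft_force'],s['moment'])
for im in(a,b):
    p=np.array(im['pixels']).astype(int).sum(2)//3
    print('x=350 col rows140-180',p[140:182,350]);print('x=350 rows 275-305',p[275:308,350])
    print('x=450 rows140-180',p[140:182,450]);print('x=450 rows 275-310',p[275:310,450])
    print('row 200 x 470-511',p[200,455:512]);print('row 250',p[250,455:512])
```

```text
[ 424.3417848  -131.36922619   91.00814664] [-2.25068736e+00 -2.19119887e+00  1.79769749e-04] [-0.13534931 -0.06092454 -2.82203616] [ 0.03596189  0.10384694 -0.02135002]
x=350 col rows140-180 [237 238 239 239 239 239 238 238 238 239 239 239 238 238 238 230 189 122
  86  82  83  95 137 181 195 197 195 188 177 176 183 189 191 193 194 194
 194 192 189 189 192 191]
x=350 rows 275-305 [18 17 17 17 18 19 16 17 17 16 19 22 25 27 25 26 27 25 25 26 26 26 25 27
 34 43 52 55 59 66 65 49 29]
x=450 rows140-180 [235 234 233 233 234 236 238 239 238 237 235 233 235 236 238 238 229 191
 124  85  79  86 111 154 185 194 194 190 182 178 180 181 180 182 184 186
 186 184 183 183 186 187]
x=450 rows 275-310 [ 78  79  80  81  81  82  82  80  79  81  82  82  81  80  80  83 110 153
 184 196 213 232 240 241 240 239 238 239 238 237 235 236 237 238 239]
row 200 x 470-511 [166 162 160 162 161 161 161 162 162 162 162 162 162 163 163 162 162 163
 163 163 165 164 159 137 102  81  79  80  80  80  80  78  79  78  80  81
  81  81  80  78  78  79  79  80  81  81  80  79  78  77  77  77  81 108
 154 183 192]
row 250 [104
[... 720 characters left out ...]
 108 116 124 125 125
 126 128 129 129 127 127]
x=450 rows 275-310 [103 103 102  93  80  75  74  75  75  76  77  75  75  74  76  75  75  73
  77  92 113 127 133 140 159 175 180 181 181 181 180 181 180 180 180]
row 200 x 470-511 [156 155 156 155 155 155 155 155 156 156 156 155 155 148 133 116 108 101
  90  75  67  66  68  68  67  66  64  65  66  67  69  68  66  64  65  66
  66  67  68  67  68  65  65  65  65  72 103 152 179 186 194 217 232 238
 238 236 236]
row 250 [104 105 105 105 104 105 105 105 105 105 105 100  89  73  67  67  69  68
  67  66  65  66  66  69  69  69  68  68  68  67  68  68  68  68  68  67
  67  67  69  85 113 127 133 154 199 229 235 235 234 233 233 232 232 233
 236 238 239]
```

>>> move_arm --commands "0 0 2 0; 0 0 1.5 0; 0 0 0 0; 0 0 0 0"

```text
time_s: 44.4
ee_pos: [424.3, -131.5, 87.7]
tool_rot: [-2.251, -2.191, 0.0]
ft_force: [-1.1, -0.2, 0.5]
width: 0.123
gripper_force: 106.8
```

>>> move_arm --commands "0 0 0 0; 0 0 0 0; 0 0 1 0; 0 0 1 0; 0 0 1 0; 0 0 0 0; 0 0 0 0" --newtons 20

```text
time_s: 45.1
ee_pos: [424.6, -132.2, 87.1]
tool_rot: [2.251, 2.191, -0.001]
ft_force: [-12.6, 0.8, 21.7]
width: 0.125
gripper_force: 110.1
```

>>> move_arm --commands "0 0 -2 0; 0 0 0 0; 0 0 0 0; 0 0 0 0; 0 0 0 0" --fingers 0 --newtons 20

```text
time_s: 45.6
ee_pos: [425.0, -132.1, 87.5]
tool_rot: [2.25, 2.19, 0.0]
ft_force: [-4.7, -0.6, 7.6]
width: 0.131
gripper_force: 107.9
```

>>> move_arm --commands "0 0 0 0; 0 0 0 0; 0 0 0 0" --fingers 11.5 --newtons 20

```text
time_s: 45.9
ee_pos: [425.0, -132.1, 87.4]
tool_rot: [2.25, 2.19, -0.0]
ft_force: [-2.9, -1.0, 5.1]
width: 0.137
gripper_force: 30.1
```

Grip now about 30 N; lower.

>>> move_arm --commands "0 0 1 0; 0 0 1 0; 0 0 1 0; 0 0 0 0; 0 0 0 0"

```text
time_s: 46.4
ee_pos: [425.0, -133.8, 85.7]
tool_rot: [2.248, 2.19, -0.004]
ft_force: [-10.5, -6.0, 16.7]
width: 0.133
gripper_force: 31.6
```

>>> move_arm --commands "0.5 0 1 0; 0.5 0 1 0; 0 0 1 0; 0 0 0 0; 0 0 0 0"

```text
time_s: 46.9
ee_pos: [425.5, -134.4, 84.0]
tool_rot: [2.246, 2.188, -0.006]
ft_force: [-13.5, -10.9, 23.9]
width: 0.134
gripper_force: 32.8
```

>>> move_arm --commands "0 0 -1 0; 0 0 -1 0; 0 0 0 0; 0 0 0 0"

```text
time_s: 47.3
ee_pos: [426.0, -132.0, 84.0]
tool_rot: [2.248, 2.188, 0.0]
ft_force: [-0.2, -5.2, 6.7]
width: 0.136
gripper_force: 30.4
```

>>> move_arm --commands "0 0 0 0; 0 0 0 0; 0 0 0 0; 0 0 0 0" --fingers 12.5

```text
time_s: 47.7
ee_pos: [424.8, -130.4, 82.8]
tool_rot: [2.251, 2.191, 0.001]
ft_force: [2.7, -0.3, 1.7]
width: 0.151
gripper_force: 1.3
```

Now open, rise, and look.

>>> move_arm --commands "0 0 0 0; 0 0 0 0; 0 0 0 0; 0 0 -20 0; 0 0 -40 0; 0 0 -40 0; 20 20 -40 0; 20 20 -15 0; 0 0 0 0; 0 0 0 0; 0 0 0 0" --fingers 40

```text
time_s: 48.8
ee_pos: [464.2, -91.7, 236.2]
tool_rot: [-2.249, -2.189, 0.003]
ft_force: [-0.7, -0.7, -1.1]
width: 0.468
gripper_force: 0.0
```

Run:
```python
from h import *
s=robot.get_state();print(s['ee_pos'],s['tool_rot'],s['ft_force'])
b=grab('wrist','w9.png');np.save('w9.npy',b,allow_pickle=True)
a=np.load('w3.npy',allow_pickle=True).item()
T=lambda x,y,z:proj(b,(x,y,z)).round(0)
def uv(x,y): # stage frame -> world
    yd=np.array([.028,1]);xd=np.array([1,-.028]);return np.array([504.7,-134.2])+x*xd+y*yd
C=np.array([T(*uv(sx*75,sy*44),71) for sx,sy in((-1,1),(1,1),(1,-1),(-1,-1))]);print(C)
p=np.array(b['pixels']).astype(int).sum(2)//3
x0,y0=(C.min(0)-[22,14]).astype(int);x1,y1=(C.max(0)+[12,10]).astype(int);print(x0,y0)
S=" .:-=+*#%@"
for r in p[y0:y1,x0:x1]: print(''.join(S[min(9,max(0,(v-20)//23))] for v in r))
```

```text
[464.22619222 -91.67712485 236.15970721] [-2.24937599 -2.18923788  0.00268349] [-0.69295702 -0.71456591 -1.12361749]
[[228. 177.]
 [360. 177.]
 [352. 248.]
 [230. 248.]]
206 163
%%%%%%%%%%%%%%%%%*-                                                                                                                                    .=*************
%%%%%%%%%%%%%%#%%*-                                                                                                                                    .=**#**********
%%%%%%%%%%%%%%#%%*-                                                                                                                                    .=**#**********
%%%%%%%%%%%%%%%%%*-                                                                                                                                    :=**#**********
%%%%%%%%%%%%%%%%%*-                                                                                                                                    :=*************
%%%%%%%%%%%%%%%%%*-                                                                    
[... 14242 characters left out ...]
================================
            .=#%%%@@@@@@@@@@@@@@@@@@@@@@@@@#+-:::::-*%@@@@@@@@@@@@@@@@@@@@@@@@@@@@@@%+:             ..::::::::::.         .-*#%@@@@#*+++++++++++++++++++++++++++++++++
            .=#%%%@@@@@@@@@@@@@@@@@@@@@@@@@%+-:::::-*%@@@@@@@@@@@@@@@@@@@@@@@@@@@@@@%+:              .::::::::::.          :=*%@@@%#**********************************
            .+#%%%@@@@@@@@@@@@@@@@@@@@@@@@@#+-:::::-*%@@@@@@@@@@@@@@@@@@@@@@@@@@@@@@%+:              .:----::::..          .:=*%@@%%#########*************************
            .+#%%%@@@@@@@@@@@@@@@@@@@@@@@@@%+-:::::-*%@@@@@@@@@@@@@@@@@@@@@@@@@@@@@@%+:              :-----::.              .:-+##%%%%@@%%%%%#************************
```

>>> move_arm --commands "27 21 0 0; 26 21 0 -0.143; 0 0 0 -0.143; 0 0 0 -0.143; 0 0 0 -0.143; 0 0 0 -0.143; 0 0 0 -0.143; 0 0 0 -0.143; 0 0 0 -0.143; 0 0 0 -0.143; 0 0 0 -0.143; 0 0 0 -0.143" --fingers 32

```text
time_s: 50.05
ee_pos: [507.8, -40.4, 236.4]
tool_rot: [-0.031, -3.139, -0.001]
ft_force: [0.2, -0.1, 0.3]
width: 0.376
gripper_force: 0.0
```

>>> move_arm --commands "0 0 40 0; 0 0 40 0; 0 0 30 0; 0 0 0 0; 0 0 0 0; 0 0 0 0"

```text
time_s: 50.65
ee_pos: [510.2, -40.4, 129.7]
tool_rot: [0.04, 3.139, -0.001]
ft_force: [0.7, 0.4, 0.0]
width: 0.372
gripper_force: 0.0
```

>>> move_arm --commands "0 0 30 0; 0 0 25 0; 0 0 13 0; 0 0 0 0; 0 0 0 0"

```text
time_s: 51.15
ee_pos: [510.1, -40.1, 61.2]
tool_rot: [0.039, 3.14, -0.001]
ft_force: [0.3, 0.0, 0.4]
width: 0.376
gripper_force: 0.0
```

>>> move_arm --commands "0 0 0 0; 0 0 0 0; 0 0 0 0; 0 0 0 0; 0 0 0 0; 0 0 0 0" --fingers 0 --newtons 40

```text
time_s: 51.75
ee_pos: [510.4, -40.3, 61.6]
tool_rot: [0.039, 3.138, -0.001]
ft_force: [-1.3, -0.6, 7.6]
width: 0.108
gripper_force: 41.0
```

>>> move_arm --commands "0 -3 0 0; 0 -6 0 0; 0 -10 0 0; 0 -13 0 0; 0 -13 0 0; 0 -13 0 0; 0 -13 0 0; 0 -13 0 0; 0 -13 0 0; 0 -13 0 0; 0 -12 0 0; 0 -8 0 0"

```text
time_s: 52.95
ee_pos: [506.6, -170.7, 61.6]
tool_rot: [0.04, 3.14, -0.001]
ft_force: [-1.7, 1.9, 8.5]
width: 0.102
gripper_force: 41.2
```

>>> move_arm --commands "0 -5 0 0; 0 -3 0 0; 0 -2 0 0; 0 -1.5 0 0; 0 0 0 0; 0 0 0 0"

```text
time_s: 53.55
ee_pos: [506.4, -180.3, 61.6]
tool_rot: [0.039, 3.14, 0.002]
ft_force: [-2.6, 5.7, 10.0]
width: 0.103
gripper_force: 41.4
```

>>> move_arm --commands "0 0 0 0; 0 0 0 0; 0 0 0 0; 0 0 0 0; 0 0 -20 0; 0 0 -40 0; 0 0 -50 0; 0 0 -50 0; 0 0 -50 0; 0 0 -50 0; 0 0 -30 0; 0 0 0 0" --fingers 32

```text
time_s: 54.75
ee_pos: [507.4, -182.4, 356.2]
tool_rot: [0.039, 3.132, -0.008]
ft_force: [0.6, 0.2, 1.5]
width: 0.377
gripper_force: 0.0
```

Run:
```python
from h import *
s=robot.get_state();print(s['ee_pos'],s['tool_rot'],s['qpos'])
yd=np.array([.028,1]);xd=np.array([1,-.028]);M=np.array([504.7,-134.2])-140*yd;k=M+110*xd;print(M,k)
for n in('wrist','scene','side'):
    a=grab(n,'k_%s.png'%n);c=proj(a,(*k,289));print(n,c)
    p=np.array(a['pixels']).astype(int).sum(2)//3
    if n!='wrist':
        x0,y0=(c-[24,14]).astype(int)
        for r in p[y0:y0+34,x0:x0+48]: print(''.join(" .:-=+*#%@"[min(9,max(0,(v-20)//23))] for v in r))
```

```text
[ 507.42688849 -182.44440397  356.19645847] [ 0.0390616   3.13209449 -0.00761869] [-4.91404912e-01 -4.68469458e-02  1.58076403e+00 -5.66322334e-05
  1.59722873e+00 -2.03726152e+00]
[ 500.78 -274.2 ] [ 610.78 -277.28]
wrist [154.05730556 315.66724232]
scene [173.88867485 167.68205387]
***********************************************+
+++**********************************+++********
===+******************************++==-==++*****
==++**************************++++-:.....:-=+***
=+***************************+-:::..      .:=+**
+***************************+-:.            :+**
**************************++-:-:            .-**
*************************+=::=+:             :+*
************************+-::=++:             :+*
++*********************+-::=**+:             .+*
==++++****************+-:-=+***:             .+*
======++++**++++++*+++-..--==++-.            .-=
==========++======+=-:.  ....-=-.             ..
====================:...     .::.               
=====================--:.                       
=======================-.                .      
==================:...:..      
[... 1849 characters left out ...]
 ..:-======+++
+++++++++=++=+==-:...    ..   .    ..:==+==+++++
+++++++++=++===-:.   .        .    ..:-=+=++++++
+++++++++=++=-:..  . .   . .. ..  ...::=====++++
+++++++++++=-:.             .   .  ....:=====++=
++++++++++==:.              .  .... .. .-==++++=
++++++++++==:..               ...:..  .:==+++++=
+++++++=+++=--:..             ..:::...-==+++++==
++++++++++++===-:..            ......:==+++++++=
++++++++++++++=--::..            ..:-==+++++++++
+++++++++++++++=-::::...         .:-===+=++++++=
++++++++++++++==----::::..      .:====+==++=++++
++++++++++++++==------::::.     .:-======+++++++
+++++++++=++++==--------:::....::---====++=++++=
++++++++++++++==---------:::.::::-----==+++=+++=
```

>>> move_arm --commands "-26 -32 0 0; -26 -32 0 0; -26 -32 0 0; -26 -32 0 0.143; 0 0 0 0.143; 0 0 0 0.143; 0 0 0 0.143; 0 0 0 0.143; 0 0 0 0.143; 0 0 0 0.143; 0 0 0 0.143; 0 0 0 0.143" --fingers 75

```text
time_s: 56.1
ee_pos: [605.5, -311.4, 346.3]
tool_rot: [-1.92, -2.48, 0.001]
ft_force: [-0.1, -0.2, -0.5]
width: 0.878
gripper_force: 0.0
```

>>> move_arm --commands "0 0 0 0.143; 0 0 0 0.143; 0 0 0 0; 0 0 0 0; 0 0 0 0"

```text
time_s: 56.6
ee_pos: [606.0, -311.7, 348.6]
tool_rot: [-2.247, -2.193, 0.001]
ft_force: [-0.2, -0.4, 0.4]
width: 0.875
gripper_force: 0.0
```

Run:
```python
from h import *
s=robot.get_state();print(s['ee_pos'],s['tool_rot'],s['qpos'])
a=grab('wrist','k2.png');np.save('k2.npy',a,allow_pickle=True)
c=proj(a,(610.8,-277.3,289));print(c)
p=np.array(a['pixels']).astype(int).sum(2)//3
x0,y0=(c-[75,40]).astype(int);x0=max(0,x0);y0=max(0,y0);print(x0,y0)
for r in p[y0:y0+90,x0:x0+130]: print(''.join(" .:-=+*#%@"[min(9,max(0,(v-10)//24))] for v in r))
```

```text
[ 606.01956199 -311.67695516  348.58120932] [-2.24692938e+00 -2.19308757e+00  5.59245874e-04] [-5.90629525e-01  3.15439811e-01  1.19617055e+00  2.02760789e-05
  1.63181286e+00 -5.66376518e-01]
[263.3179476  163.12261563]
188 123
=++++***********=:.                                                                                                -*@@@@@@@@@@@@@
==+=+***********+-.                                                                                                -#@@@@@@@@@@@@@
-===+***********+-.                                                                                               .-#@@@@@@@@@@@@@
:--==++**####****=:                                                                                                -#@@@@@@@@@@@@@
:::--=+**####**#*+:                                                                                                -*%@@@@@@@@@@@@
::::-=+****######+:                                                                                               .-#%@@@@@@@@@@@@
:::::-+*****##%%#+:                                                                  
[... 10218 characters left out ...]
@@@@@@@@@@@@@@@@@@@@@@@@@@@@@@@@@@@@@@@@@@@@@
------------============--------========-+%@@@@@@@@@@@@@@@@@@@@@@@@@@@@@@@@@@@@@@@@@@@@@@@@@@@@@@@@@@@@@@@@@@@@@@@@@@@@@@@@@@@@@@@
------------============--------========-+%@@@@@@@@@@@@@@@@@@@@@@@@@@@@@@@@@@@@@@@@@@@@@@@@@@@@@@@@@@@@@@@@@@@@@@@@@@@@@@@@@@@@@@@
------------============--------========-+%@@@@@@@@@@@@@@@@@@@@@@@@@@@@@@@@@@@@@@@@@@@@@@@@@@@@@@@@@@@@@@@@@@@@@@@@@@@@@@@@@@@@@@@
------------============--------========-+%@@@@@@@@@@@@@@@@@@@@@@@@@@@@@@@@@@@@@@@@@@@@@@@@@@@@@@@@@@@@@@@@@@@@@@@@@@@@@@@@@@@@@@@
------------============--------========-+%@@@@@@@@@@@@@@@@@@@@@@@@@@@@@@@@@@@@@@@@@@@@@@@@@@@@@@@@@@@@@@@@@@@@@@@@@@@@@@@@@@@@@@@
```

>>> move_arm --commands "18 2 0 0; 17 1 0 0; 0 0 0 0; 0 0 30 0; 0 0 30 0; 0 0 15 0; 0 0 7 0; 0 0 0 0; 0 0 0 0" --fingers 75

```text
time_s: 57.55
ee_pos: [610.8, -277.3, 269.5]
tool_rot: [2.25, 2.19, 0.001]
ft_force: [-0.7, -0.1, 0.1]
width: 0.875
gripper_force: 0.0
```

>>> move_arm --commands "0 0 3 0; 0 0 0 0; 0 0 0 0"

```text
time_s: 57.85
ee_pos: [610.4, -277.1, 265.4]
tool_rot: [2.251, 2.191, 0.0]
ft_force: [0.2, -0.0, -0.3]
width: 0.878
gripper_force: 0.0
```

>>> move_arm --commands "0 0 0 0; 0 0 0 0; 0 0 0 0; 0 0 0 0; 0 0 0 0; 0 0 0 0" --fingers 0 --newtons 30

```text
time_s: 58.45
ee_pos: [612.0, -277.1, 265.9]
tool_rot: [2.248, 2.189, 0.004]
ft_force: [5.7, -0.4, 0.5]
width: 0.502
gripper_force: 34.4
```

>>> move_arm --commands "0 1.5 0 0; 0 0 0 0.1; 0 0 0 0.14; 0 0 0 0.14; 0 0 0 0.14; 0 0 0 0.14; 0 0 0 0.14; 0 0 0 0.14; 0 0 0 0.14; 0 0 0 0.14; 0 0 0 0.14; 0 0 0 0.14"

```text
time_s: 59.65
ee_pos: [612.4, -277.3, 265.9]
tool_rot: [3.14, 0.06, 0.003]
ft_force: [1.3, -0.1, 3.1]
width: 0.501
gripper_force: 34.5
```

>>> move_arm --commands "0 0 0 0.08; 0 0 0 0.036; 0 0 0 0; 0 0 0 0; 0 0 0 0"

```text
time_s: 60.15
ee_pos: [612.4, -277.3, 265.9]
tool_rot: [3.139, -0.112, 0.003]
ft_force: [3.0, -1.9, 6.1]
width: 0.507
gripper_force: 34.7
```

>>> move_arm --commands "0 0 0 0; 0 0 0 0; 0 0 0 0; 0 0 0 0; 0 0 -30 0; 0 0 -40 0; 0 0 -15 0; -35 0 0 0; 0 0 0 0; 0 0 0 0; 0 0 0 0" --fingers 75

```text
time_s: 61.25
ee_pos: [577.2, -274.5, 349.6]
tool_rot: [-3.139, 0.113, -0.0]
ft_force: [0.3, 0.5, -0.1]
width: 0.881
gripper_force: 0.0
```

Run:
```python
from h import *
s=robot.get_state();print(s['ee_pos'],s['tool_rot'],s['time_s'])
a=grab('wrist','k3.png')
p=np.array(a['pixels']).astype(int).sum(2)//3
K=np.array([611.5,-277])
c=proj(a,(*K,289));print(c)
n,l,st,ce=cv2.connectedComponentsWithStats((p>120).astype(np.uint8))
for i in range(1,n):
    if 40<st[i,4]<600 and abs(ce[i]-c).max()<80:
        ys,xs=np.where(l==i)
        for z in(289,253):
            W=np.array([unproj(a,(x,y),z)[:2] for x,y in zip(xs,ys)]);m=W.mean(0)
            u=np.linalg.svd(W-m)[2][0]; u=u if u@(m-K)>0 else -u
            print(ce[i].round(),st[i],z,m.round(1),'angle',np.arctan2(u[1],u[0]).round(3))
```

```text
[ 577.18222145 -274.47088079  349.58437596] [-3.13946579e+00  1.13365831e-01 -3.24518491e-04] 61.25
[255.15025867 159.71967235]
[256. 185.] [252 166   9  40 305] 289 [ 592.5 -276.5] angle 3.126
[256. 185.] [252 166   9  40 305] 253 [ 584. -276.] angle 3.126
[296. 204.] [291 180  10  40 201] 289 [ 574.9 -306.3] angle 3.0
[296. 204.] [291 180  10  40 201] 253 [ 563.2 -311.1] angle 3.0
[286. 221.] [285 208   2  31  46] 289 [ 561.9 -297.4] angle 3.121
[286. 221.] [285 208   2  31  46] 253 [ 548.  -300.7] angle 3.121
[235. 230.] [233 216   6  30  94] 289 [ 556.9 -257.4] angle 3.005
[235. 230.] [233 216   6  30  94] 253 [ 542.  -253.6] angle 3.005
```

Run:
```python
from h import *
a=grab('wrist');p=np.array(a['pixels']).astype(int).sum(2)//3
for r in range(164,208,3): x=np.arange(246,268);w=np.clip(p[r,246:268]-60,0,None);print(r,(w@x/max(1,w.sum())).round(1),w.max(),end=' | ')
print()
def A(n,X,dx,dy):
    b=grab(n);p=np.array(b['pixels']).astype(int).sum(2)//3;c=proj(b,X).astype(int)
    for r in p[c[1]-dy:c[1]+dy,c[0]-dx:c[0]+dx]: print(''.join(" .:-=+*#%@"[min(9,max(0,(v-20)//23))] for v in r))
A('scene',(703,76,30),22,13);print();A('side',(703,76,30),22,17)
print();A('side',(505,-220,60),35,25)
```

```text
164 0.0 0 | 167 255.7 175 | 170 255.6 181 | 173 255.8 181 | 176 255.9 181 | 179 255.9 180 | 182 256.0 181 | 185 256.0 182 | 188 256.1 181 | 191 256.7 161 | 194 257.0 165 | 197 257.3 165 | 200 257.3 165 | 203 257.3 167 | 206 256.4 9 | 
=================+*****++++=================
==================*********+++==============
==================************+++=+=========
==================***************+*+++======
=================+********************++====
==============--=+++********************++++
=============---====+=+++*******************
==========+++====------==+++****************
++++++====+======-:::::-----=***************
******++++=::::-:::::::::::-=+**************
**********-.....::::::::::::--======+*******
**********:.  ..::.....:::::.....:::-+******
**********:.. .:-:..........:.    . .=******
**********:....--::........:-.      .=******
*********+:   .=---:::::::::=.      :+******
*********=.  .:+++=-------:--.      :*******
*********=.  .:***+++=====-=-.      :*******
*********=.  .:+++++++++++==-.     .:*******
*********-.  ..--====+++++==:.     .:*******
*********:
[... 4686 characters left out ...]
:. ...::---====-====----------:..          .::--===----:-:-:-
=-=-=--::.. ..::---=============-----:::.          ..:-====----::----:
---=---:.  ...:---==============-----:... .....    .:-====--===--::---
=-=--::... .::----====-============-:... ..::::....:-====--==+==---:--
==--::.. ..::---====---===========-:......:----::::--=+=--=++++==-----
=--::.. ...:-----=====-==--===-=--::.....:---------=======++++++==----
=-::... .::----===-===-=========-::....::---------=====-==++++++++=---
--:.. ..:::---==========-=====--::....:-------=-=====--==++++++++++===
::.....::----========-=-======-::....-===========++==-==+++++++++*+++=
......::----=--========-=====-::....:=+++======+++=---=++++++++****+++
```

```bash
python3 -c "
from h import *
s=robot.get_state();print(s['time_s'],s['ft_force'],robot.sign_off())"
```

```text
the job is handed in; nothing more can be done
61.5 [-0.41960592 -0.27501308  0.06245053] None
```

I carried out every step and handed the job in at 61.5 s; no verdict was returned. By my measurements all eight tablets are in the tray (one counted as lying under another), the tray is within about 3 mm of the stage's middle and fully home, the knob is about 0.02 rad from its index line, and the block is upright on its mat.

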